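# Pack flange adapters head to tail and pin the packing cradle

## Task

Pack all the loose flange adapters into the long aluminium tray of the packing cradle, upright as they already stand and in one close row down the middle, alternately hub up and hub down so that each brim overlaps its neighbour's. Then lock the cradle: take the lock pin from its holder, set its tip on the cover strip in the groove of the rail, slide it along until it drops into the hidden socket, and leave it there fully home. Finally press the two snap caps at the ends of the rail fully down, and leave everything else on the bench as it is.

Things in the scene. Friction and masses are not known exactly. Their poses are not given: they have to be found in the camera images.
- hubup1_mid (a point): black plastic flange adapter, hat-shaped: a round brim 64 mm across and 10 mm thick and a coaxial steel-lined hub 40 mm across, 44 mm tall overall, about 200 g. It stands brim down, hub up (may be absent). This point is at its centre, 22 mm above its underside; z up.
- hubup2_mid (a point): black plastic flange adapter, hat-shaped: a round brim 64 mm across and 10 mm thick and a coaxial steel-lined hub 40 mm across, 44 mm tall overall, about 200 g. It stands brim down, hub up (may be absent). This point is at its centre, 22 mm above its underside; z up.
- hubup3_mid (a point): black plastic flange adapter, hat-shaped: a round brim 64 mm across and 10 mm thick and a coaxial steel-lined hub 40 mm across, 44 mm tall overall, about 200 g. It stands brim down, hub up (may be absent). This point is at its centre, 22 mm above its underside; z up.
- hubdown1_mid (a point): black plastic flange adapter, hat-shaped: a round brim 64 mm across and 10 mm thick and a coaxial steel-lined hub 40 mm across, 44 mm tall overall, about 200 g. It stands hub down, brim up (brim from 34 to 44 mm above its underside). This point is at its centre, 22 mm above its underside; z up.
- hubdown2_mid (a point): black plastic flange adapter, hat-shaped: a round brim 64 mm across and 10 mm thick and a coaxial steel-lined hub 40 mm across, 44 mm tall overall, about 200 g. It stands hub down, brim up (brim from 34 to 44 mm above its underside). This point is at its centre, 22 mm above its underside; z up.
- cradle: packing cradle, fixed. Origin on the bench under the centre of its tray; y runs along the tray, x across it (away from the robot at yaw 0). Tray inside 78 mm (x) by 302 mm (y), floor 6 mm and lips 14 mm above the bench. Adapters go in from above: a low brim cannot pass a high brim, so hub-up ones go in first. Neighbours touch at 52 mm between centres; brims overlap below 64 mm.
- groove_mid (a point): centre of the rail's groove, on the floor of the groove, axes as the cradle's (95 mm towards -x from its origin, 34 mm above the bench). The grey rail is 50 mm wide (x), its top 40 mm above the bench. The open groove is 14 mm wide (x), 6 mm deep, and runs from y = -55 to +55 mm between ends flush with the rail top.
- groove_end (a point): +y end of the groove, on its floor, 55 mm from groove_mid. The floor is a grey cover strip with dark square marks 22 mm apart. One of them is the open socket, 14 by 14 mm, 24 mm deep, its centre anywhere within 38 mm of groove_mid along y; the other marks are flush and only look alike. The pin slides freely on the strip.
- pin_grip (a point): lock pin, standing upright in a grey holder block. This point is the centre of its black round handle, 18 mm across and 38 mm long; z up along the pin. Below the handle a collar 24 mm across, 5 mm thick, then a steel shank 11 mm across, 28 mm long, whose last 6 mm taper to 5 mm. Total 71 mm, 140 g. Fully home the collar lies on the rail's top, with the tip 28 mm below it.
- pin_tip (a point): the lower tip of the lock pin, 52 mm below the handle's centre; z up along the pin.
- cap1 (a joint): travel of the snap cap at the -y end of the rail (slide, m): 0 up, 0.012 fully down on the rail's top; stays where it is left. Pushing it down takes about 6 N.
- cap2 (a joint): travel of the snap cap at the +y end of the rail (slide, m): 0 up, 0.012 fully down on the rail's top; stays where it is left. Pushing it down takes about 6 N.
- cap1_top (a point): top centre of that round black cap, 28 mm across and 20 mm tall, at y = -118 mm on the rail's centre line; 72 mm above the bench when up, 60 mm when fully down.
- cap2_top (a point): top centre of that round black cap, 28 mm across and 20 mm tall, at y = 118 mm on the rail's centre line; 72 mm above the bench when up, 60 mm when fully down.
- holder: pin holder, fixed: a grey block 50 by 50 mm, 36 mm high, on a 90 by 66 mm foot plate, with a 14 mm square well from which the pin is drawn straight up. Origin on the bench under its centre.
- valve_a: bystander, a ball valve with a yellow lever on the bench; leave it where it is. Origin at its underside.
- valve_b: bystander, a ball valve on the bench; leave it where it is. Origin at its underside.
- coupling: bystander, a coupling on the bench; leave it where it is. Origin at its underside.
- carton: bystander, a carton on the bench; leave it where it is. Origin at its underside.
- reducer: bystander, a reducer on the bench; leave it where it is. Origin at its underside.
- notepad: bystander, a notepad on the bench; leave it where it is. Origin at its underside.
- cement: bystander, a can on the bench; leave it where it is. Origin at its underside.

How it is judged (in metres and radians):
On the way, in this order (a step that is already met when the one before it is completed fails the run):
1. all the flange adapters stand in the tray in one row, alternately hub up and hub down, brims overlapping (x of hubup1_mid in the frame of cradle between -0.012 and 0.012 m and z of hubup1_mid in the frame of cradle between 0.024 and 0.032 m and y of hubup1_mid in the frame of cradle between -0.151 and 0.151 m and angle between each of hubup1_mid, hubup2_mid, hubup3_mid, hubdown1_mid, hubdown2_mid's own z axis and vertical below 0.1 rad and x of hubup2_mid in the frame of cradle between -0.012 and 0.012 m and z of hubup2_mid in the frame of cradle between 0.024 and 0.032 m and y of hubup2_mid in the frame of cradle between -0.151 and 0.151 m and x of hubup3_mid in the frame of cradle between -0.012 and 0.012 m and z of hubup3_mid in the frame of cradle between 0.024 and 0.032 m and y of hubup3_mid in the frame of cradle between -0.151 and 0.151 m and x of hubdown1_mid in the frame of cradle between -0.012 and 0.012 m and z of hubdown1_mid in the frame of cradle between 0.024 and 0.032 m and y of hubdown1_mid in the frame of cradle between -0.151 and 0.151 m and x of hubdown2_mid in the frame of cradle between -0.012 and 0.012 m and z of hubdown2_mid in the frame of cradle between 0.024 and 0.032 m and y of hubdown2_mid in the frame of cradle between -0.151 and 0.151 m and (horizontal distance between hubup1_mid and hubdown1_mid below 0.063 m or horizontal distance between hubup1_mid and hubdown2_mid below 0.063 m) and (horizontal distance between hubup2_mid and hubdown1_mid below 0.063 m or horizontal distance between hubup2_mid and hubdown2_mid below 0.063 m) and (horizontal distance between hubup3_mid and hubdown1_mid below 0.063 m or horizontal distance between hubup3_mid and hubdown2_mid below 0.063 m) and (horizontal distance between hubdown1_mid and hubup1_mid below 0.063 m or horizontal distance between hubdown1_mid and hubup2_mid below 0.063 m or horizontal distance between hubdown1_mid and hubup3_mid below 0.063 m) and (horizontal distance between hubdown2_mid and hubup1_mid below 0.063 m or horizontal distance between hubdown2_mid and hubup2_mid below 0.063 m or horizontal distance between hubdown2_mid and hubup3_mid below 0.063 m) and horizontal distance between hubdown1_mid and hubdown2_mid between 0.095 and 0.126 m and ((horizontal distance between hubup1_mid and hubdown1_mid below 0.063 m and horizontal distance between hubup1_mid and hubdown2_mid below 0.063 m) or (horizontal distance between hubup2_mid and hubdown1_mid below 0.063 m and horizontal distance between hubup2_mid and hubdown2_mid below 0.063 m) or (horizontal distance between hubup3_mid and hubdown1_mid below 0.063 m and horizontal distance between hubup3_mid and hubdown2_mid below 0.063 m))), for 0.2 s.
2. the lock pin's tip is down in the rail's groove, on the cover strip (x of pin_tip in the frame of cradle between -0.101 and -0.089 m and y of pin_tip in the frame of cradle between -0.055 and 0.055 m and z of pin_tip in the frame of cradle below 0.0365 m), for 0.1 s.
3. the pin has dropped into the hidden socket and is fully home (x of pin_tip in the frame of cradle between -0.101 and -0.089 m and y of pin_tip in the frame of cradle between -0.055 and 0.055 m and z of pin_tip in the frame of cradle below 0.016 m and angle between pin_tip's own z axis and vertical below 0.12 rad), for 0.2 s.
At the end, for the whole second after the job is handed in: adapters on the tray floor (4 mm, tilt < 0.1 rad), within 12 mm of its centre line, each < 63 mm from one of the other kind, a hub-up one between the two hub-down ones; pin in the socket, collar within 4 mm of the rail, tilt < 0.12 rad; caps within 2.5 mm of fully down (all of step 1 and all of step 3 and value of joint each of cap1, cap2 above 0.0095 m); the robot touches nothing.
It fails at once if a bystander (valve, coupling, carton, reducer, notepad, can) is moved by more than 30 mm (distance of any of valve_a, valve_b, coupling, carton, reducer, notepad, cement from where it was at the start of the episode above 0.03 m).
Of hubup1, hubup2, hubup3 only 2 to 3 are there at a start; the rules pass over those that are not, and their reading is None.
At some moment in a run one of hubup1, hubup2, hubup3 may be knocked a few centimetres aside while the robot is not near it.
It also fails if it takes over 210 s, if anything falls off the work surface, if the arm or the gripper's body presses on something with over 40 N, if the wrist force passes 120 N, or if a joint passes its speed limit or range.

## Robot

A 6-joint arm with a two-finger parallel gripper is mounted at the origin on the work surface. World frame = base frame: x ahead of the robot, y to its left, z up, the work surface at z = 0. Lengths are in mm, angles in rad, forces in N, time in s.
With the tool pointing down it reaches from about 375 to 900 mm from the base axis. Payload 3.1 kg.
Tool frame: the origin (TCP) lies midway between the tips of the shut fingers; the grasp point (between the pads) lies 19 mm behind it (bot.grasp_offset is the distance from the TCP to the grasp point, in mm); z points along the fingers, y is the direction in which the jaws open and shut (so a half turn about z gives the same grasp; the last joint's range is limited). The gripper opens to 85 mm and grips with 20 to 120 N. Pads are 22 mm wide; open, the fingers measure 114 mm over their backs; the gripper's body (76 mm by 85 mm) begins 54 mm behind the grasp point. The pads swing forward as they close: fully open they stand 13 mm farther back than shut.
Start: joints at [1.081, 0.527, 1.433, -0, 1.181, -0.178], TCP at [191.692, 594.854, 231.31] pointing down, gripper open.
Joint ranges: [-3.08, 3.08], [-0.75, 2.2], [0.22, 2.44], [-1.43, 4.57], [0, 2.65], [-2.85, 2.85]. Speed limits (rad/s): [2.79, 2.79, 3.14, 3.14, 3.14, 3.14].

## Interface

Orientations are given as a unit quaternion [x, y, z, w].
In Python, from station import readout, grab_frame, order, bot gives the robot as it stands.
- The arm moves only by the tool carry_out, never from a script. Its argument "steps" is a list of rows, each a list of 6 numbers: the shift along the tool's x, y, z in cm, then the turn, a rotation vector about the tool's x, y, z in degrees. In form: [[dx, dy, dz, wx, wy, wz], ...]. A call has exactly 8 rows; each row shifts and turns the commanded pose from where the row before left it, along the tool's axes as they then stand; what a row does not reach is not made up. A row lasts 1/12 s, in which the tool goes at most 41.7 mm and 7.16 degrees, less where a joint would pass 70% of its speed; a pose out of reach is approached as far as the arm can. A call is refused whole if a number of a shift passes 4.17 or a number of a turn 7.16, either way. A call with a gripper value outside its range is refused whole. "claw" is the opening, from 0 (shut) to 1 (fully open), set as the call begins (left out, the last holds). The fingers move at their own pace and stop on an object; "force" is the grip in N (left out, the last holds). Time passes only in rows, so rows that do not move let the fingers close, or fill a call up. It gives the time, the measured TCP pose, the force and the opening at its end, in the units of the state.
- readout.read_state(): the state, without advancing time (a new reading comes with each control period).
- grab_frame(name): name is "scene" or "top" or "wrist"; returns a dict with "frame" (400x640x3 uint8, red, green, blue), "intrinsics" (3x3 intrinsics, pixels), "eye" and "attitude" of the camera in the world. Camera axes: x right, y down, z forward; pixel columns grow to the right and rows downward; lengths in mm; the calibration is good to about 2 mm. A picture is of the moment at which its call begins. There is no depth.
- order.job_done(): hands the job in, once; it reports no verdict.
The state is a dict: "time": time; "joints": joint angles; "dq": joint speeds; "joint_efforts": joint torques, N m; "position": TCP position; "tcp_rot": TCP orientation; "ft_force": force on the tool from outside, world axes, zero at the start; "torque": the same for the moment, N m; "opening": finger opening in mm.
Only numpy, scipy, OpenCV 4.12 (cv2) and the standard library are available. Lean on these libraries where they do the work, as an engineer would, in place of code of your own. Each camera call takes 0.05 s, during which the arm holds its last target.

## Working session

There is one attempt and no reset: what is moved stays moved. The work goes in short steps, Python scripts to look and compute and a tool call to move; the robot and the scene stay as the last step left them, time stands still between calls to the robot, and variables do not carry over. Pictures are saved under pics/ and viewed, and the job is handed in when it is done.

Besides the shell and the picture viewer there is one more tool, called as name(argument=value, ...), one argument or row to a line, values as JSON. carry_out: Moves the arm, as the interface text tells. Its arguments: {"type":"object","properties":{"steps":{"type":"array"},"claw":{"type":"number"},"force":{"type":"number"}},"required":["steps"]}

```bash
ls -la; mkdir -p pics
python3 - <<'E'
from station import readout, grab_frame, order, bot
import cv2
s=readout.read_state(); print(s)
print([a for a in dir(bot) if a[0]!='_'])
for n in ("scene","top","wrist"):
    d=grab_frame(n); cv2.imwrite(f"pics/{n}0.png",d["frame"][:,:,::-1]); print(n,d["intrinsics"],d["eye"],d["attitude"])
E
```

```text
total 12
drwxr-xr-x  3 agent agent 4096 Dec  7 15:35 .
drwxr-xr-x 23 root  root  4096 Dec  7 15:35 ..
drwxr-xr-x  2 agent agent 4096 Dec  7 15:35 pics
{'time': 0.0, 'joints': array([ 1.08052528e+00,  5.28430389e-01,  1.43389177e+00,  2.77122784e-05,
        1.18137330e+00, -1.78517868e-01]), 'dq': array([ 0.00043918,  0.0011769 , -0.00015681, -0.00015099,  0.00265808,
       -0.00168349]), 'joint_efforts': array([ 6.82907539e-04, -4.42349267e+01, -1.78023988e+01, -2.86963732e-04,
        8.45865608e-03,  2.40721683e-06]), 'position': array([191.34527193, 594.25397572, 230.35893054]), 'tcp_rot': array([ 1.55251245e-01,  9.87874458e-01, -9.88960479e-04, -3.57171251e-04]), 'ft_force': array([ 1.03482501, -0.78942364, -0.64254817]), 'torque': array([-0.01124085,  0.0023142 , -0.0229716 ]), 'opening': 85.67586136384266}
['Unreachable', 'grasp_offset']
scene [[362.44687593   0.         323.37998776]
 [  0.         362.44687593 199.95965161]
 [  0.           0.           1.        ]] [1400.21283638  275.04756523  665.95739505] [ 0.51766044  0.72151254 -0.37760637 -0.2624133 ]
top [[497.67849389   0.         316.79860974]
 [  0.         497.67849389 204.51049116]
 [  0.           0.           1.        ]] [ 5.06776167e+02 -8.90733140e-01  1.42521529e+03] [ 0.71379344 -0.69936613  0.0302179  -0.0217444 ]
wrist [[319.23949778   0.         318.64791888]
 [  0.         319.23949778 200.25486998]
 [  0.           0.           1.        ]] [118.87256566 617.81906909 373.07974977] [0.79886157 0.58229777 0.08819006 0.12236015]
```

View pics/top0.png

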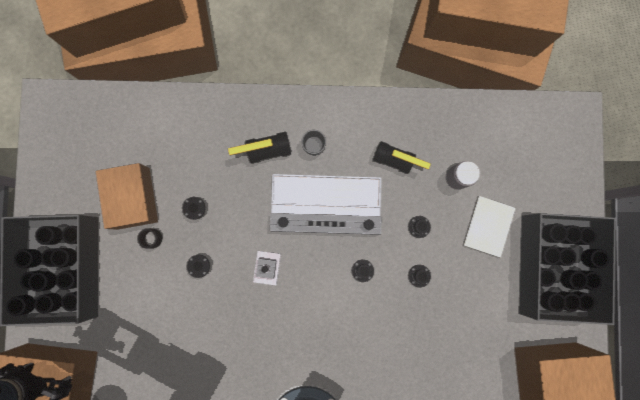

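View pics/scene0.png

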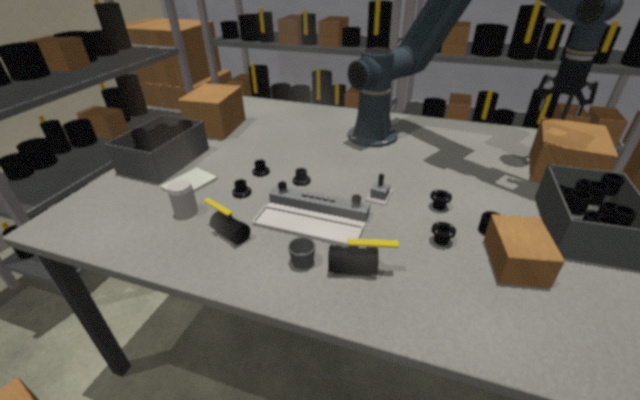

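View pics/wrist0.png

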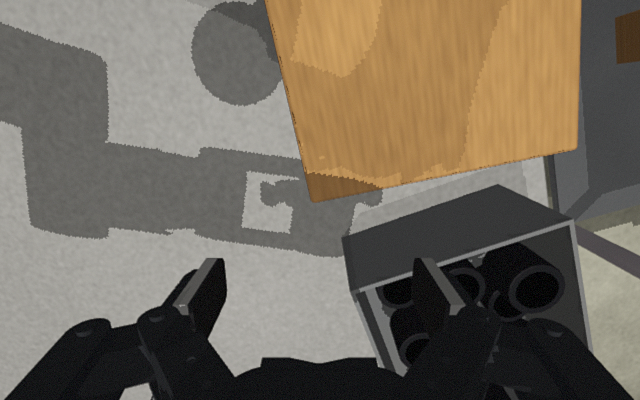

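```bash
cat > h.py <<'E'
import numpy as np, cv2
from scipy.spatial.transform import Rotation as R
from station import readout, grab_frame, order, bot
def shot(n,f=None):
    d=grab_frame(n)
    if f: cv2.imwrite("pics/"+f,d["frame"][:,:,::-1])
    return d
def ray(d,u,v,z):
    K=d["intrinsics"];c=np.array([(u-K[0,2])/K[0,0],(v-K[1,2])/K[1,1],1.])
    w=R.from_quat(d["attitude"]).apply(c);e=np.array(d["eye"])
    return (e+w*(z-e[2])/w[2])
def proj(d,p):
    c=R.from_quat(d["attitude"]).inv().apply(np.array(p)-d["eye"]);K=d["intrinsics"]
    return np.array([K[0,0]*c[0]/c[2]+K[0,2],K[1,1]*c[1]/c[2]+K[1,2]])
def crop(d,f,x0,y0,x1,y1,k=4):
    im=d["frame"][y0:y1,x0:x1,::-1]
    cv2.imwrite("pics/"+f,cv2.resize(im,None,fx=k,fy=k,interpolation=cv2.INTER_CUBIC))
E
python3 - <<'E'
from h import *
d=shot("top")
crop(d,"topA.png",240,160,440,300,4); crop(d,"topB.png",120,180,240,290,5)
g=cv2.cvtColor(d["frame"],cv2.COLOR_RGB2GRAY)
m=((g<60)*255).astype(np.uint8)
n,l,st,c=cv2.connectedComponentsWithStats(m)
for i in range(1,n):
    if 80<st[i,4]<900 and 120<c[i,0]<450 and 130<c[i,1]<300: print(st[i],c[i].round(1),ray(d,*c[i],10).round(0),ray(d,*c[i],44).round(0))
print(R.from_quat(readout.read_state()["tcp_rot"]).as_matrix().round(3))
E
```

```text
[246 132  45  31 670] [270.4 148.4] [770. 120.  10.] [764. 117.  44.]
[373 142  40  31 532] [390.4 158. ] [ 750. -226.   10.] [ 744. -220.   44.]
[183 197  22  22 337] [193.7 207.7] [595. 333.  10.] [593. 325.  44.]
[409 217  21  20 258] [419.3 226.6] [ 554. -310.   10.] [ 553. -303.   44.]
[138 229  24  19 262] [149.4 238. ] [506. 454.  10.] [506. 443.  44.]
[188 255  22  22 340] [198.2 265.6] [432. 314.  10.] [433. 306.  44.]
[353 261  20  20 229] [362.5 270.5] [ 427. -150.   10.] [ 429. -146.   44.]
[409 266  21  21 288] [419.3 275.6] [ 416. -311.   10.] [ 418. -303.   44.]
[[-0.952  0.307 -0.001]
 [ 0.307  0.952 -0.001]
 [ 0.    -0.001 -1.   ]]
```

View pics/topA.png

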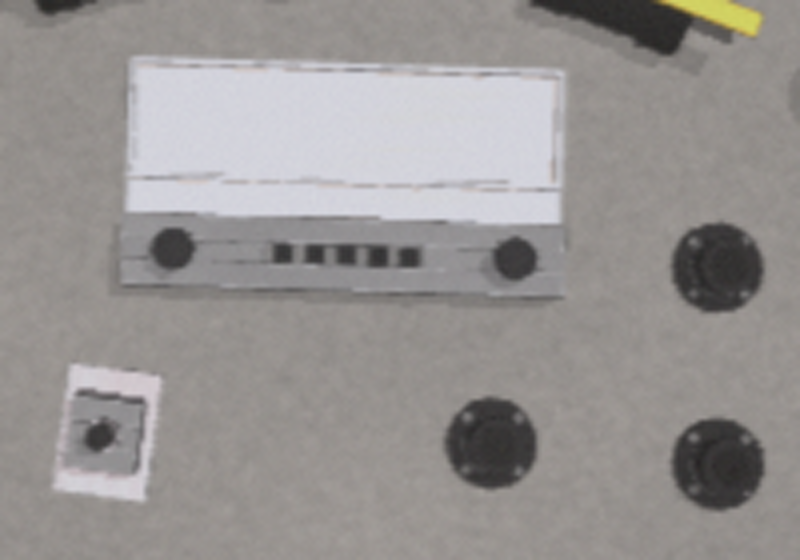

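View pics/topB.png

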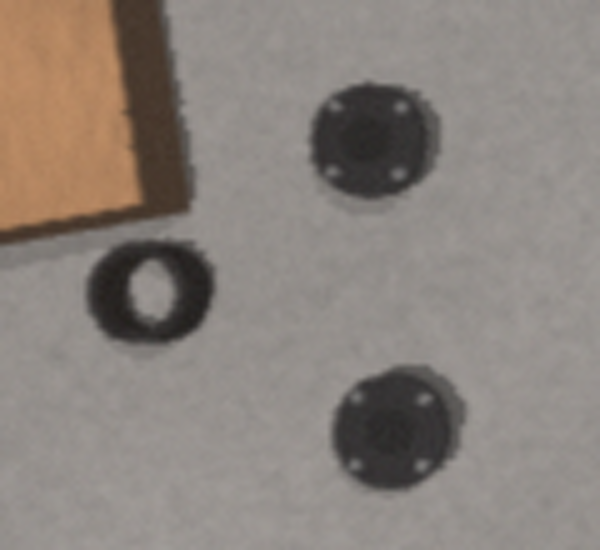

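The top view shows hub-up adapters near pixels (419,227), (363,270) and (419,276), and hub-down ones near (194,208) and (198,266). The tray spans about (272–381, 175–215), the caps sit near (283,222) and (369,225), and the pin is near (265,269).

```bash
cat >> h.py <<'E'
def delta(target,yaw=None):
    "tool-frame shift (cm) to target xyz (mm), turn about tool z (deg) to bring tool x to world yaw (deg)"
    s=readout.read_state();M=R.from_quat(s["tcp_rot"]).as_matrix()
    print("t",round(s["time"],2),"pos",s["position"].round(1),"yawx",np.degrees(np.arctan2(M[1,0],M[0,0])).round(2),"tilt z",M[:,2].round(4),"F",s["ft_force"].round(1),"open",round(s["opening"],1))
    if target is not None: print("shift cm",(M.T@(np.array(target)-s["position"])/10).round(2))
    if yaw is not None: print("turn z deg",-(((yaw-np.degrees(np.arctan2(M[1,0],M[0,0])))+180)%360-180))
E
python3 - <<'E'
from h import *
d=shot("top")
f=d["frame"].astype(int);g=f.sum(2)/3
# tray bright
m=((g>195)*255).astype(np.uint8); m[:,:250]=0;m[:,450:]=0;m[:150]=0
c=max(cv2.findContours(m,0,2)[0],key=cv2.contourArea); r=cv2.minAreaRect(c);b=cv2.boxPoints(r);print(r)
for p in b: print(p.round(1),ray(d,*p,14).round(1))
for p in ((283.2,222),(368.7,224.6)): print("cap",ray(d,*p,72).round(1))
p=ray(d,240+99/4,160+435/4,71+6);print("pin top",p.round(1))
delta(None,90)
E
```

```text
((325.8209533691406, 195.72879028320312), (107.44754791259766, 36.45095443725586), 1.7899105548858643)
[271.6 212.3] [586.1 111.1  14. ]
[272.7 175.8] [690.2 110.6  14. ]
[380.1 179.2] [ 687.2 -196.2   14. ]
[378.9 215.6] [ 582.9 -194.1   14. ]
cap [557.   74.2  72. ]
cap [ 554.7 -158.5   72. ]
pin top [430.2 120.3  77. ]
t 0.25 pos [191.6 594.6 230.8] yawx 162.13 tilt z [-5.e-04 -9.e-04 -1.e+00] F [ 0.1  0.9 -0.2] open 85.4
turn z deg 72.13420772168624
```

carry_out(
  steps=[
    [0,0,0,0,0,7.1],
    [0,0,0,0,0,7.1],
    [0,0,0,0,0,7.1],
    [0,0,0,0,0,7.1],
    [0,0,0,0,0,7.1],
    [0,0,0,0,0,7.1],
    [0,0,0,0,0,7.1],
    [0,0,0,0,0,7.1],
  ],
  claw=1,
)

```text
time: 0.92
position: [191.6, 594.7, 231.1]
tcp_rot: [0.609, 0.793, -0.0, 0.0]
ft_force: [0.3, 0.2, 0.1]
opening: 85.2
```

carry_out(
  steps=[
    [0,0,0,0,0,7.1],
    [0,0,0,0,0,7.1],
    [0,0,0,0,0,1.7],
    [-4,2,-1,0,0,0],
    [-4,2,-1,0,0,0],
    [-4,2,-1,0,0,0],
    [-4,2,-1,0,0,0],
    [-4,2,-1,0,0,0],
  ],
)

```text
time: 1.58
position: [281.1, 410.4, 277.0]
tcp_rot: [0.71, 0.704, -0.0, 0.0]
ft_force: [0.2, -0.2, -0.2]
opening: 85.5
```

carry_out(
  steps=[
    [-4,2.2,0,0,0,0],
    [-4,2.2,0,0,0,0],
    [-4,2.2,0,0,0,0],
    [-4,2.2,0,0,0,0],
    [-4,2.2,0,0,0,0],
    [-4,2.2,0,0,0,0],
    [-4,2.2,0,0,0,0],
    [-4,2.2,0,0,0,0],
  ],
)

```text
time: 2.25
position: [439.1, 116.5, 277.0]
tcp_rot: [0.711, 0.704, 0.0, 0.0]
ft_force: [0.4, -0.1, -0.2]
opening: 85.6
```

Run:
```python
from h import *
d=shot("wrist","w1.png")
delta((540,-110,300),89.4)
print(d["eye"],R.from_quat(d["attitude"]).as_matrix().round(3))
for p in ((651,-43,6),(557,74,72),(430,120,77)): print(proj(d,p))
```

```text
t 2.3 pos [444.5 110.1 277.3] yawx 89.13 tilt z [ 0.0061 -0.0057 -1.    ] F [ 3.2 -2.9  1.1] open 85.5
shift cm [-21.87   9.9   -2.08]
turn z deg -0.26690585326787186
[439.98823262 192.84097491 419.64536813] [[ 1.    -0.009 -0.003]
 [-0.01  -0.954 -0.299]
 [-0.     0.299 -0.954]]
[465.29104154 268.6910635 ]
[421.53780176 207.6496442 ]
[310.24108947 170.27378544]
```

View pics/w1.png

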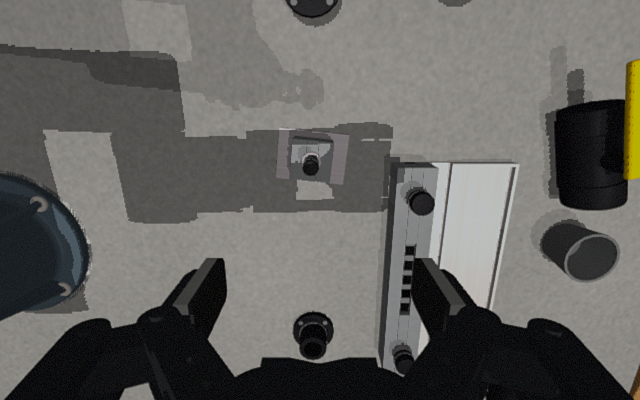

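The wrist view shows the holder with the pin near (311,160), cap2 at (421,203), cap1 at (403,356), the marks in a column at x≈407, and one hub-up adapter at (313,335).

Run:
```python
from h import *
d=shot("wrist")
crop(d,"w1a.png",380,150,540,290,5); crop(d,"w1b.png",260,110,400,210,5)
s=readout.read_state();print(s["position"])
```

```text
[442.5022048  113.47103657 277.21658596]
```

View pics/w1a.png

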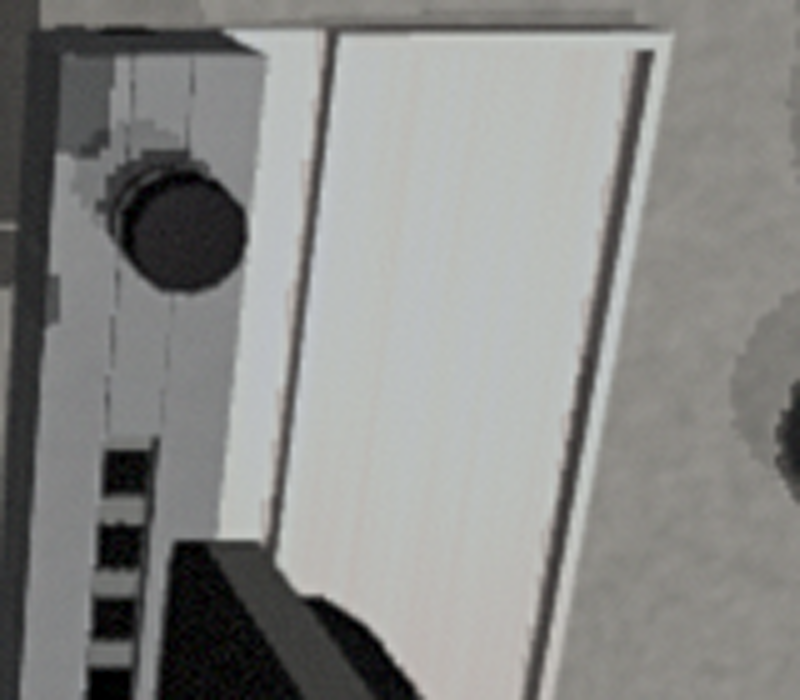

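View pics/w1b.png

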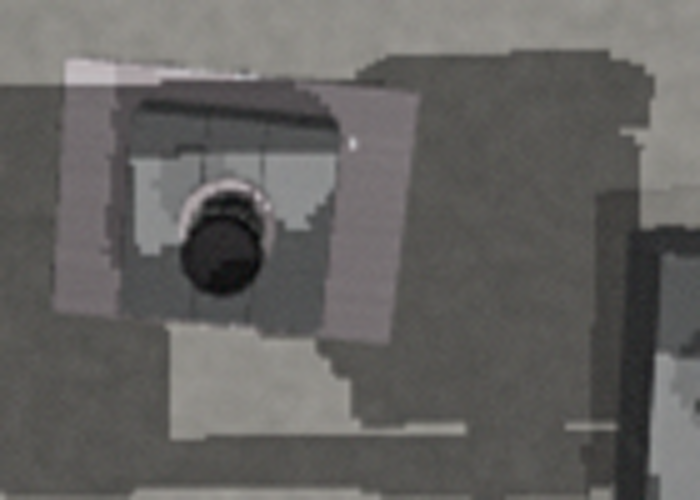

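Run:
```python
from h import *
d=shot("wrist")
print("cap2",ray(d,417,196.2,72),"pin",ray(d,304.4,161.4,79))
# sizes: cap r 12.2px, pin r 8
a=ray(d,417-12.2,196.2,72);b=ray(d,417+12.2,196.2,72);print(np.linalg.norm(a-b)); a=ray(d,296.4,161.4,79);b=ray(d,312.4,161.4,79);print(np.linalg.norm(a-b))
# tray corner outer top right lip z14
for x,y in ((672,33),(262,535),(525,690),(655,50),(330,32)): print((x,y),ray(d,380+x/5,150+y/5,14).round(1),ray(d,380+x/5,150+y/5,6).round(1))
# socket marks z34
for x,y in ((127,472),(119,547),(114,619)): print(ray(d,380+x/5,150+y/5,34).round(1))
t=shot("top"); 
print(ray(t,240+99/4,160+435/4,79))
```

```text
cap2 [554.7023981   83.26833742  72.        ] pin [428.09440722 126.8471397   79.        ]
27.80556327882731
17.23657304123732
(672, 33) [694.  116.2  14. ] [698.9 114.7   6. ]
(262, 535) [601.8 -24.8  14. ] [604.9 -29.1   6. ]
(525, 690) [683.3 -76.7  14. ] [688. -82.   6.]
(655, 50) [690.4 111.9  14. ] [695.2 110.3   6. ]
(330, 32) [606.4 118.   14. ] [609.6 116.6   6. ]
[556.5   5.   34. ]
[555.8 -17.1  34. ]
[555.8 -39.   34. ]
[430.33752466 120.1596288   79.        ]
```

carry_out(
  steps=[
    [0,0,0,0,0,0],
    [0,0,0,0,0,0],
    [0,0,0,0,0,0],
    [0,0,0,0,0,0],
    [0,0,0,0,0,0],
    [0,0,0,0,0,0],
    [0,0,0,0,0,0],
    [0,0,0,0,0,0],
  ],
)

```text
time: 3.12
position: [438.5, 118.7, 276.8]
tcp_rot: [0.71, 0.704, 0.0, 0.0]
ft_force: [-0.2, 0.0, -0.1]
opening: 85.3
```

```bash
cat >> h.py <<'E'
def cp(x,y,x0,y0,k): return ((x+.5)/k-.5+x0,(y+.5)/k-.5+y0)
E
python3 - <<'E'
from h import *
delta(None)
d=shot("wrist"); 
delta(None)
crop(d,"w2a.png",380,150,540,290,5); crop(d,"w2b.png",260,110,400,210,5)
np.save("w2.npy",np.array([d],dtype=object),allow_pickle=True)
t=shot("top");np.save("t2.npy",np.array([t],dtype=object),allow_pickle=True)
crop(t,"t2a.png",255,205,395,245,5);crop(t,"t2b.png",240,240,290,300,10)
E
```

```text
t 3.12 pos [438.5 118.7 276.8] yawx 89.46 tilt z [ 1.e-04 -0.e+00 -1.e+00] F [-0.2  0.  -0.1] open 85.3
t 3.17 pos [438.6 118.6 276.8] yawx 89.45 tilt z [ 0. -0. -1.] F [-0.2  0.  -0.3] open 85.3
```

View pics/w2a.png

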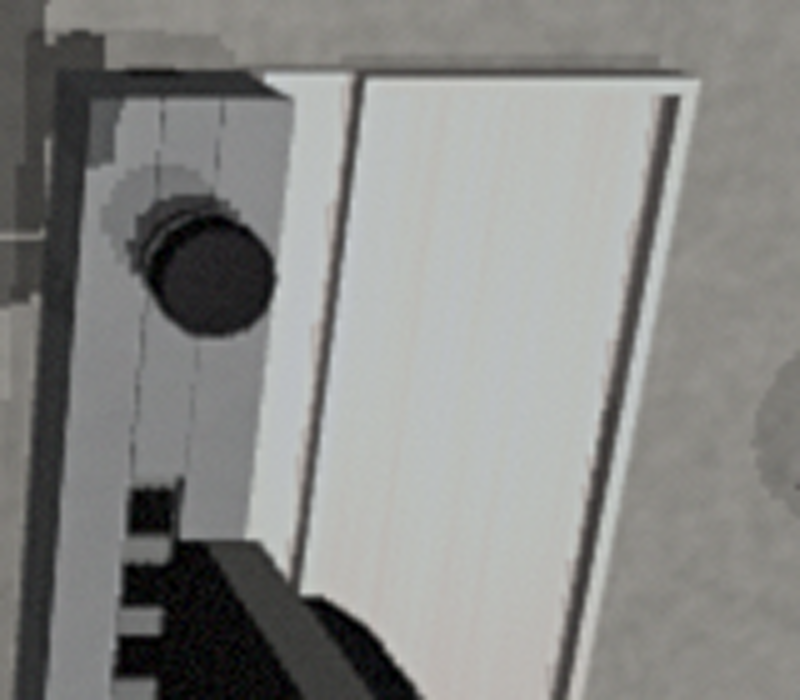

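View pics/t2a.png

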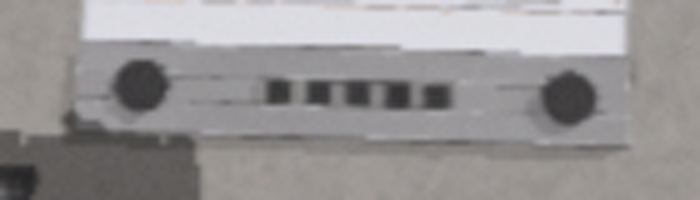

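View pics/t2b.png

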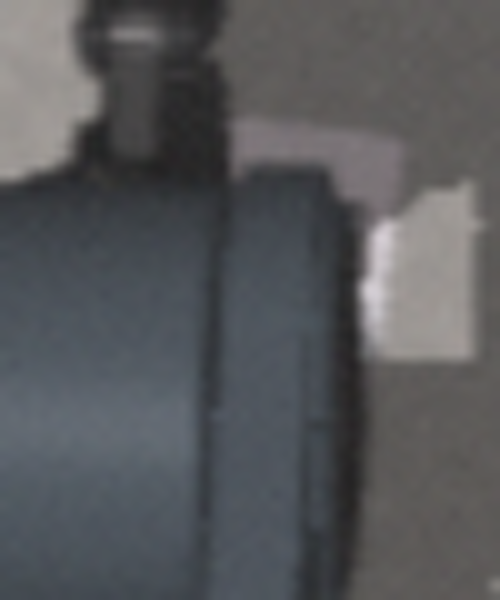

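View pics/w2b.png

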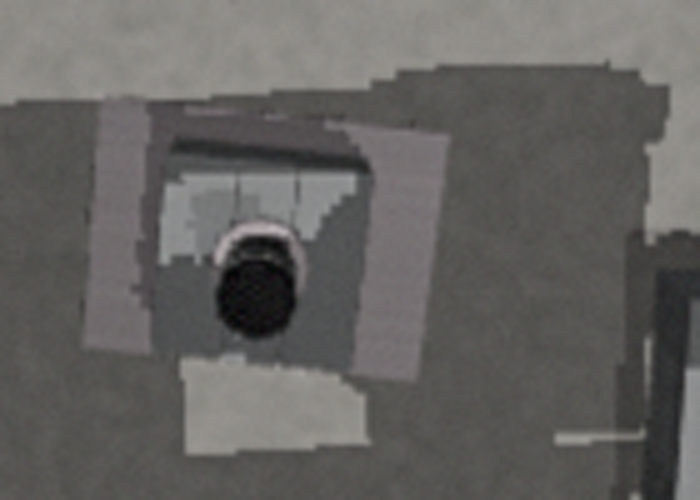

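Run:
```python
from h import *
d=np.load("w2.npy",allow_pickle=True)[0];t=np.load("t2.npy",allow_pickle=True)[0]
W=lambda x,y,z:ray(d,*cp(x,y,380,150,5),z).round(1)
T=lambda x,y,z:ray(t,*cp(x,y,255,205,5),z).round(1)
print("cap2 w",W(212,274,72),"t",T(141,85,72),"cap1 t",T(569,98,72))
print("mark1 w",W(151,510,34),[T(x,y,34) for x,y in ((279,91),(318,92.5),(358,94),(398,95.5),(436,97))])
print("pin w",ray(d,*cp(256,298,260,110,5),79),"top", ray(t,*cp(99,435,240,160,4),79))
print("tray inner/outer corner",W(698,80,14),W(358,76,14))
print("rail far corners z40",W(90,98,40),W(293,98,40))
```

```text
cap2 w [556.5  80.2  72. ] t [558.1  75.3  72. ] cap1 t [ 555.8 -157.6   72. ]
mark1 w [558.8   1.6  34. ] [array([5.578e+02, 3.000e-01, 3.400e+01]), array([557.4, -21.5,  34. ]), array([557. , -43.9,  34. ]), array([556.6, -66.3,  34. ]), array([556.2, -87.6,  34. ])]
pin w [430.0267514  123.76266042  79.        ] top [431.31740662 121.19213474  79.        ]
tray inner/outer corner [696.4 112.5  14. ] [608.8 114.3  14. ]
rail far corners z40 [533.8 114.7  40. ] [582.9 114.2  40. ]
```

carry_out(
  steps=[
    [-3.9,0.4,0,0,0,0],
    [-3.9,0.4,0,0,0,0],
    [-3.9,0.4,0,0,0,0],
    [-3.9,0.4,0,0,0,0],
    [-3.9,0.4,0,0,0,0],
    [-3.9,0.4,0,0,0,0],
    [-3.9,0.4,0,0,0,0],
    [-3.9,0.4,0,0,0,0],
  ],
)

```text
time: 3.88
position: [467.3, -196.0, 276.8]
tcp_rot: [0.711, 0.703, 0.0, 0.0]
ft_force: [-0.1, -0.5, 0.1]
opening: 85.5
```

carry_out(
  steps=[
    [-3.9,0.4,0,0,0,0],
    [-3.9,0.4,0,0,0,0],
    [-3.9,0.4,0,0,0,0],
    [-3.9,0.4,0,0,0,0],
    [-2,0.2,0,0,0,0],
    [-1,0,0,0,0,0],
    [0,0,0,0,0,0],
    [0,0,0,0,0,0],
  ],
)

```text
time: 4.55
position: [483.2, -379.0, 276.2]
tcp_rot: [0.711, 0.703, 0.0, -0.001]
ft_force: [0.2, 0.5, 0.3]
opening: 85.6
```

carry_out(
  steps=[
    [0,0,0,0,0,0],
    [0,0,0,0,0,0],
    [0,0,0,0,0,0],
    [0,0,0,0,0,0],
    [0,0,0,0,0,0],
    [0,0,0,0,0,0],
    [0,0,0,0,0,0],
    [0,0,0,0,0,0],
  ],
)

```text
time: 5.22
position: [483.7, -379.9, 276.8]
tcp_rot: [0.711, 0.704, 0.0, 0.0]
ft_force: [-0.5, -0.9, 0.5]
opening: 85.6
```

Run:
```python
from h import *
d=shot("wrist","w3.png"); np.save("w3.npy",np.array([d],dtype=object),allow_pickle=True)
delta(None)
t=shot("top","t3.png");np.save("t3.npy",np.array([t],dtype=object),allow_pickle=True)
for p in ((554,-304,44),(417,-304,44),(427,-148,44)): print(proj(d,p))
```

```text
t 5.27 pos [ 483.7 -380.   276.8] yawx 89.44 tilt z [-0.  0. -1.] F [-0.2  0.9 -0.5] open 85.3
[380.7465287  100.04863073]
[258.71593291 101.23644259]
[258.50070028 -65.99268066]
```

View pics/w3.png

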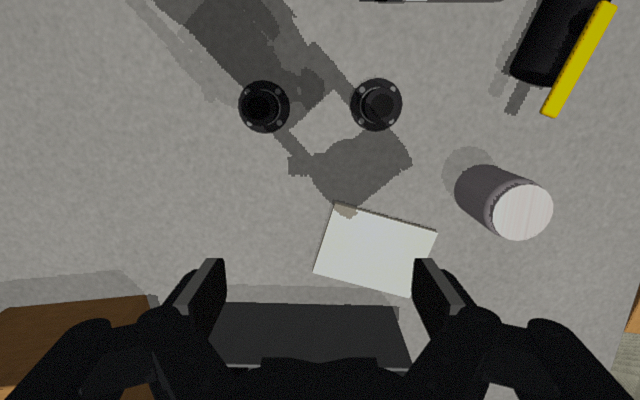

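```bash
cat >> h.py <<'E'
def blobs(d,thr=45,amin=300,amax=8000,roi=None,cond=None):
    g=cv2.GaussianBlur(cv2.cvtColor(d["frame"],cv2.COLOR_RGB2GRAY),(3,3),0)
    m=((g<thr)*255).astype(np.uint8)
    if roi: k=np.zeros_like(m);x0,y0,x1,y1=roi;k[y0:y1,x0:x1]=1;m*=k
    out=[]
    for c in cv2.findContours(m,0,cv2.CHAIN_APPROX_NONE)[0]:
        a=cv2.contourArea(c)
        if amin<a<amax: out.append((a,cv2.minEnclosingCircle(c),cv2.fitEllipse(cv2.convexHull(c)) if len(c)>20 else None))
    return out
E
python3 - <<'E'
from h import *
d=np.load("w3.npy",allow_pickle=True)[0]
for a,c,e in blobs(d,60,roi=(200,50,450,160)):
    u,v=e[0]; print(a,c,e); print(ray(d,u,v,10).round(1),ray(d,u,v,8).round(1), "dia",np.linalg.norm(ray(d,u-e[1][0]/2,v,10)-ray(d,u+e[1][0]/2,v,10)))
E
```

```text
1942.5 ((376.2894592285156, 104.60526275634766), 26.713550567626953) ((375.53839111328125, 104.4050064086914), (50.75190734863281, 53.014610290527344), 25.60350227355957)
[ 554.1 -309.1   10. ] [ 554.5 -309.1    8. ] dia 62.32785051023724
2076.5 ((263.0, 106.0), 27.802976608276367) ((263.9476013183594, 105.47016906738281), (50.60875701904297, 54.74706268310547), 150.9064483642578)
[ 417.  -309.1   10. ] [ 416.7 -309.1    8. ] dia 62.24609489789177
```

carry_out(
  steps=[
    [3.58,3.48,2,0,0,0],
    [3.58,3.48,3,0,0,0],
    [0,0,4,0,0,0],
    [0,0,4,0,0,0],
    [0,0,4,0,0,0],
    [0,0,2,0,0,0],
    [0,0,1,0,0,0],
    [0,0,0,0,0,0],
  ],
)

```text
time: 5.98
position: [534.8, -326.2, 87.2]
tcp_rot: [0.711, 0.704, -0.0, -0.003]
ft_force: [0.8, -0.5, -0.3]
opening: 85.3
```

Run:
```python
from h import *
d=shot("wrist","w4.png")
delta((554,-309,13),89.44)
```

```text
t 6.03 pos [ 536.  -327.2   89.2] yawx 89.42 tilt z [-9.e-04  8.e-04 -1.e+00] F [ 0.7 -0.4  1.4] open 85.1
shift cm [1.84 1.79 7.62]
turn z deg -0.015704679746221473
```

View pics/w4.png

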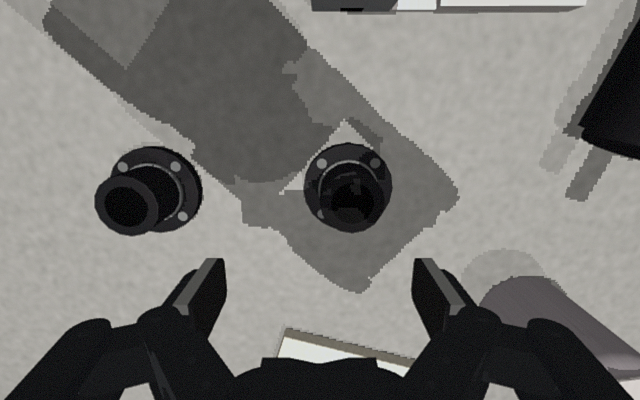

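carry_out(
  steps=[
    [1.84,1.79,0,0,0,0],
    [0,0,2,0,0,0],
    [0,0,2,0,0,0],
    [0,0,2,0,0,0],
    [0,0,1,0,0,0],
    [0,0,0.6,0,0,0],
    [0,0,0,0,0,0],
    [0,0,0,0,0,0],
  ],
)

```text
time: 6.7
position: [554.9, -309.7, 15.0]
tcp_rot: [0.711, 0.704, 0.0, 0.001]
ft_force: [0.1, 0.6, 1.0]
opening: 85.5
```

Run:
```python
from h import *
delta((554,-309,13),89.44)
d=shot("wrist","w5.png")
```

```text
t 6.7 pos [ 554.9 -309.7   15. ] yawx 89.42 tilt z [ 0.0018 -0.0014 -1.    ] F [0.1 0.6 1. ] open 85.5
shift cm [ 0.07 -0.09  0.2 ]
turn z deg -0.01729592469985164
```

View pics/w5.png

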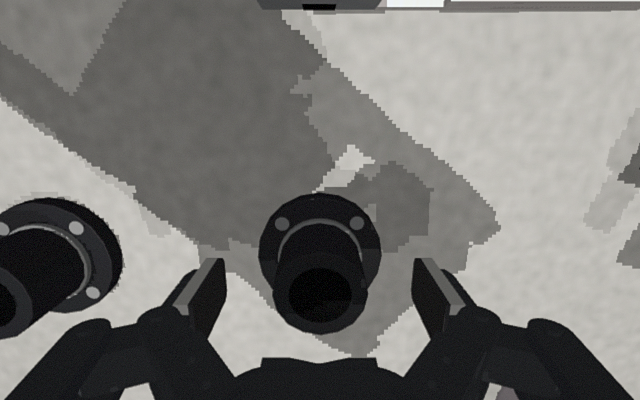

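The hub stands at (320,290), centred between the jaws, so I'll close.

carry_out(
  steps=[
    [0,0,0,0,0,0],
    [0,0,0,0,0,0],
    [0,0,0,0,0,0],
    [0,0,0,0,0,0],
    [0,0,0,0,0,0],
    [0,0,0,0,0,0],
    [0,0,0,0,0,0],
    [0,0,0,0,0,0],
  ],
  claw=0,
  force=40,
)

```text
time: 7.42
position: [554.6, -309.3, 14.6]
tcp_rot: [0.711, 0.704, 0.0, 0.001]
ft_force: [-0.3, 1.2, 5.1]
opening: 39.1
```

carry_out(
  steps=[
    [0,0,0,0,0,0],
    [0,0,-0.3,0,0,0],
    [0,0,-0.8,0,0,0],
    [0,0,-2,0,0,0],
    [0,0,-3,0,0,0],
    [0,0,-2,0,0,0],
    [0,0,-1,0,0,0],
    [0,0,0,0,0,0],
  ],
)

```text
time: 8.08
position: [555.3, -309.9, 107.4]
tcp_rot: [0.711, 0.704, 0.0, 0.002]
ft_force: [0.1, -0.6, -2.0]
opening: 38.9
```

Run:
```python
from h import *
C=np.array([651.5,-41.5]); th=np.radians(-.57)
for y in (-114,-57,0,57,114): print(y,(C+[-np.sin(th)*y,np.cos(th)*y]).round(1))
delta((650.4,-155.5,110),89.43)
d=shot("wrist","w6.png")
```

```text
-114 [ 650.4 -155.5]
-57 [650.9 -98.5]
0 [651.5 -41.5]
57 [652.1  15.5]
114 [652.6  72.5]
t 8.08 pos [ 555.3 -309.9  107.4] yawx 89.44 tilt z [ 0.0038 -0.0031 -1.    ] F [ 0.1 -0.6 -2. ] open 38.9
shift cm [15.53  9.36 -0.27]
turn z deg 0.010373396761082176
```

View pics/w6.png

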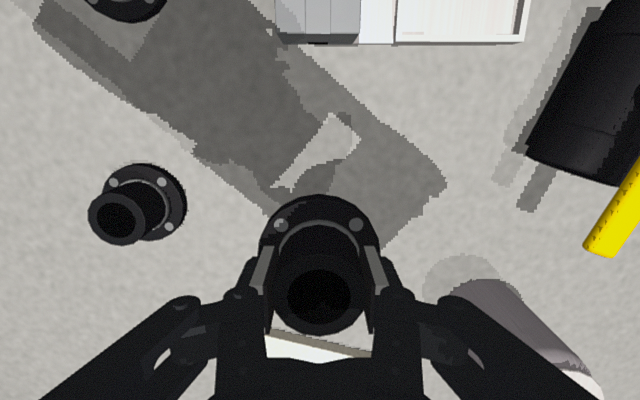

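carry_out(
  steps=[
    [3.1,1.87,0,0,0,0],
    [3.1,1.87,0,0,0,0],
    [3.1,1.87,0,0,0,0],
    [3.1,1.87,0,0,0,0],
    [2.1,1.27,0,0,0,0],
    [1,0.6,0,0,0,0],
    [0,0,0,0,0,0],
    [0,0,0,0,0,0],
  ],
)

```text
time: 8.8
position: [648.0, -154.7, 103.3]
tcp_rot: [0.71, 0.704, -0.001, -0.001]
ft_force: [0.8, -0.3, -2.0]
opening: 38.9
```

carry_out(
  steps=[
    [0,0,1,0,0,0],
    [0,0,1,0,0,0],
    [0,0,0.5,0,0,0],
    [0,0,0,0,0,0],
    [0,0,0,0,0,0],
    [0,0,0,0,0,0],
    [0,0,0,0,0,0],
    [0,0,0,0,0,0],
  ],
)

```text
time: 9.47
position: [649.5, -155.1, 80.3]
tcp_rot: [0.711, 0.704, 0.0, 0.0]
ft_force: [0.1, 0.7, -1.6]
opening: 39.2
```

Run:
```python
from h import *
d=shot("wrist","w7.png")
delta((650.4,-155.5,21),89.43)
np.save("w7.npy",np.array([d],dtype=object),allow_pickle=True)
```

```text
t 9.52 pos [ 649.4 -155.    80.4] yawx 89.44 tilt z [ 9.e-04 -4.e-04 -1.e+00] F [-0.1 -0.9 -2.4] open 38.9
shift cm [-0.05  0.09  5.94]
turn z deg 0.007229786771546287
```

View pics/w7.png

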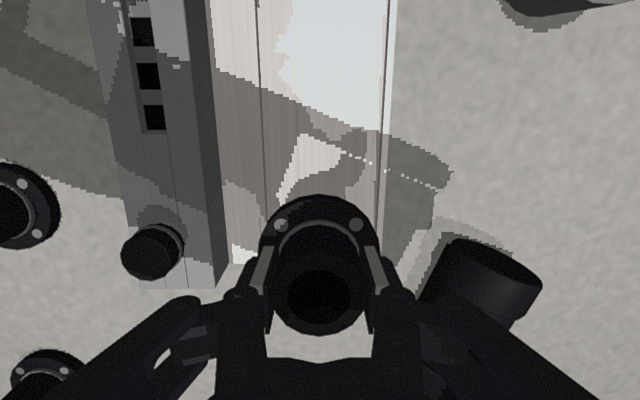

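Run:
```python
from h import *
d=np.load("w7.npy",allow_pickle=True)[0]
crop(d,"w7a.png",90,100,250,300,4); crop(d,"w7b.png",220,120,420,270,4)
print(ray(d,148.5,255,72))
```

```text
[ 560.5030712  -155.23397068   72.        ]
```

View pics/w7a.png

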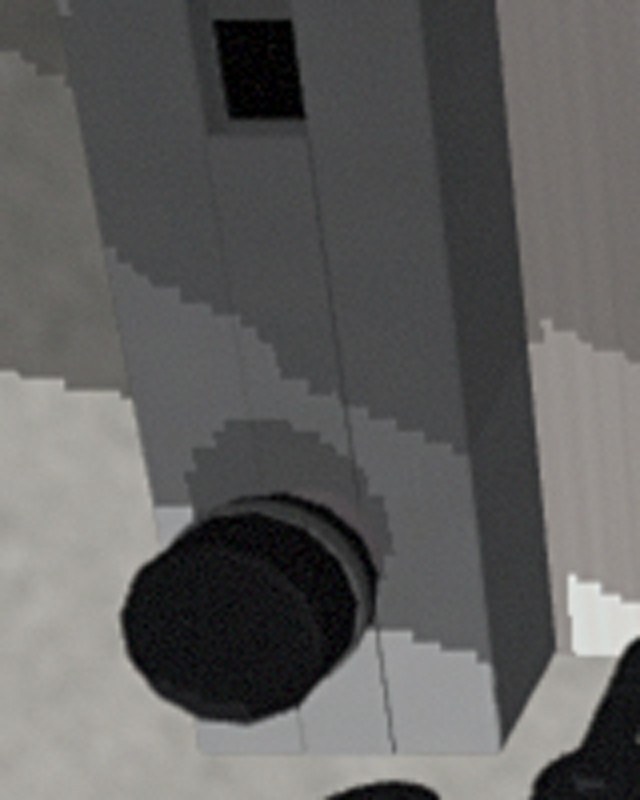

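View pics/w7b.png

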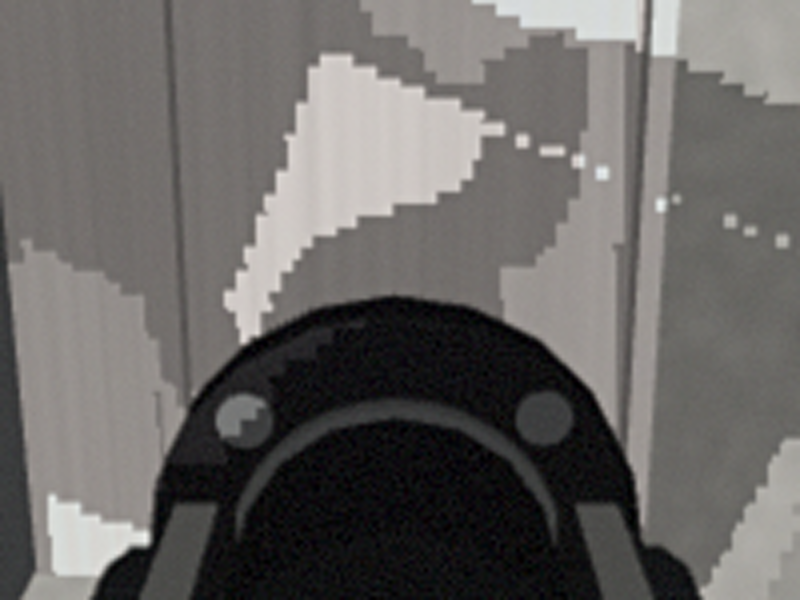

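Run:
```python
from h import *
d=np.load("w7.npy",allow_pickle=True)[0]
P=lambda x,y,z,x0,y0,k:ray(d,*cp(x,y,x0,y0,k),z).round(1)
print("cap1",P(239,616,72,90,100,4))
print("rail end",P(198,752,40,90,100,4),P(500,752,40,90,100,4))
print("lips",P(173,200,14,220,120,4),P(645,200,14,220,120,4), P(183,200,6,220,120,4),P(630,200,6,220,120,4))
print("mark",P(262,70,34,90,100,4))
print("tray end z14",P(35,572,14,220,120,4), P(570,652,14,90,100,4))
```

```text
cap1 [ 561.1 -154.4   72. ]
rail end [ 531.3 -195.1   40. ] [ 580.9 -195.6   40. ]
lips [ 612.8 -122.5   14. ] [ 691.4 -123.2   14. ] [ 613.1 -124.2    6. ] [ 690.3 -124.9    6. ]
mark [556.5 -87.1  34. ]
tray end z14 [ 583.3 -191.4   14. ] [ 586.  -191.4   14. ]
```

carry_out(
  steps=[
    [0.05,0.2,1,0,0,0],
    [0,0,1.5,0,0,0],
    [0,0,1.5,0,0,0],
    [0,0,1,0,0,0],
    [0,0,0.5,0,0,0],
    [0,0,0.3,0,0,0],
    [0,0,0,0,0,0],
    [0,0,0,0,0,0],
  ],
)

```text
time: 10.18
position: [651.7, -154.6, 22.3]
tcp_rot: [0.711, 0.704, 0.0, 0.001]
ft_force: [-0.3, -0.5, -2.2]
opening: 38.8
```

Run:
```python
from h import *
delta((651.5,-154.5,20.6),89.5)
d=shot("wrist","w8.png")
```

```text
t 10.18 pos [ 651.7 -154.6   22.3] yawx 89.44 tilt z [ 1.3e-03 -5.0e-04 -1.0e+00] F [-0.3 -0.5 -2.2] open 38.8
shift cm [ 0.01 -0.02  0.17]
turn z deg -0.060690826206268866
```

View pics/w8.png

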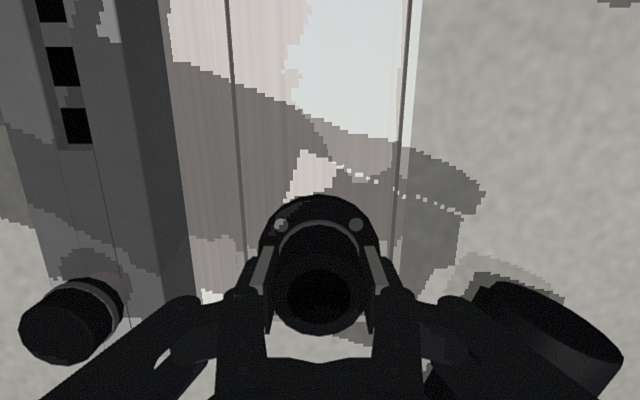

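carry_out(
  steps=[
    [0,0,0.12,0,0,0],
    [0,0,0,0,0,0],
    [0,0,0,0,0,0],
    [0,0,0,0,0,0],
    [0,0,0,0,0,0],
    [0,0,0,0,0,0],
    [0,0,0,0,0,0],
    [0,0,0,0,0,0],
  ],
)

```text
time: 10.9
position: [651.2, -154.4, 20.7]
tcp_rot: [0.711, 0.704, 0.0, 0.0]
ft_force: [-0.5, -0.3, -1.5]
opening: 38.9
```

carry_out(
  steps=[
    [0,0,0,0,0,0],
    [0,0,0,0,0,0],
    [0,0,0,0,0,0],
    [0,0,0,0,0,0],
    [0,0,0,0,0,0],
    [0,0,0,0,0,0],
    [0,0,0,0,0,0],
    [0,0,0,0,0,0],
  ],
  claw=0.65,
)

```text
time: 11.57
position: [651.1, -154.4, 20.6]
tcp_rot: [0.711, 0.704, 0.0, 0.0]
ft_force: [0.4, 0.4, -0.1]
opening: 55.4
```

carry_out(
  steps=[
    [0,0,-2,0,0,0],
    [0,0,-4,0,0,0],
    [0,0,-4,0,0,0],
    [-1.2,-3.6,-1.4,0,0,0],
    [-1.2,-3.6,-1.4,0,0,0],
    [-1.2,-3.6,-1.4,0,0,0],
    [-1.2,-3.6,-1.4,0,0,0],
    [-1.2,-3.6,-1.4,0,0,0],
  ],
  claw=0.65,
)

```text
time: 12.23
position: [468.8, -212.7, 191.4]
tcp_rot: [0.71, 0.704, -0.0, 0.0]
ft_force: [0.5, -0.6, 0.6]
opening: 55.6
```

carry_out(
  steps=[
    [-1.2,-3.6,0,0,0,0],
    [-0.4,-0.5,0,0,0,0],
    [0,0,0,0,0,0],
    [0,0,0,0,0,0],
    [0,0,0,0,0,0],
    [0,0,0,0,0,0],
    [0,0,0,0,0,0],
    [0,0,0,0,0,0],
  ],
  claw=1,
)

```text
time: 12.9
position: [430.2, -227.8, 190.3]
tcp_rot: [0.71, 0.704, 0.0, -0.0]
ft_force: [-0.0, -0.2, 0.5]
opening: 85.4
```

Run:
```python
from h import *
d=shot("wrist","w9.png");np.save("w9.npy",np.array([d],dtype=object),allow_pickle=True)
delta((428,-147,50),89.45)
for a,c,e in blobs(d,60): print(a,c,e)
print(proj(d,(428,-147,10)))
t=shot("top","t9.png")
```

```text
t 12.95 pos [ 430.  -227.8  190.3] yawx 89.51 tilt z [-2.e-04  2.e-04 -1.e+00] F [ 0.4 -0.1  0.4] open 85.2
shift cm [ 8.08 -0.27 14.03]
turn z deg 0.057772500822721895
2443.0 ((306.3260803222656, 251.02174377441406), 30.06847381591797) ((306.52874755859375, 250.31292724609375), (54.877132415771484, 59.90106964111328), 3.2390835285186768)
4121.0 ((629.868408203125, 184.0), 58.714542388916016) ((706.8724975585938, 159.94976806640625), (130.01107788085938, 271.46002197265625), 65.25423431396484)
1125.5 ((471.4183654785156, 108.79081726074219), 22.006927490234375) ((471.19287109375, 107.8139419555664), (35.15095520019531, 44.129005432128906), 81.53717803955078)
4417.5 ((557.5, 105.5), 45.54677963256836) ((555.5853881835938, 101.36061096191406), (66.68049621582031, 90.76463317871094), 76.45061492919922)
3361.5 ((315.6866149902344, 97.17942810058594), 34.82743835449219) ((314.66741943359375, 97.44587707519531), (65.71979522705078, 68.70355987548828), 172.54190063476562)
1510.0 ((435.0, 73.5), 73.93418884277344) ((433.5205078125, 33.92880630493164), (12.240937232971191, 349.80426025390625), 5.616361618041992)
[315.76522671  95.49147937]
```

View pics/w9.png

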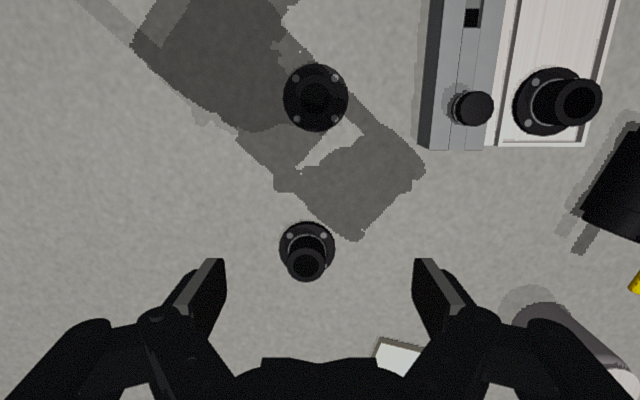

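View pics/t9.png

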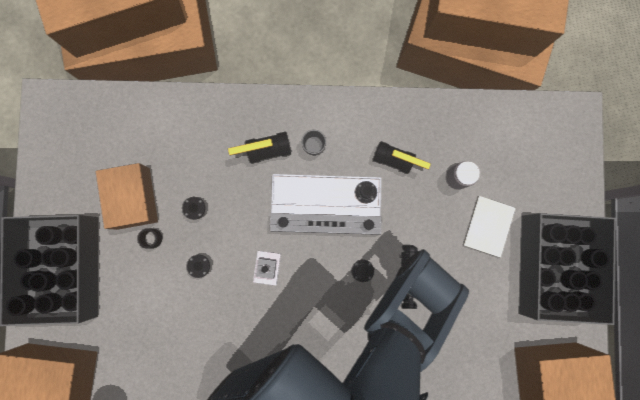

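Run:
```python
from h import *
d=np.load("w9.npy",allow_pickle=True)[0]
print(ray(d,315.2,97.3,10),ray(d,307,248,10),proj(d,(417,-309,10)), proj(d,(651,-154.4,16)))
p=ray(d,315.2,97.3,10);p[2]=14.5
delta(p,89.45)
```

```text
[ 427.43825937 -148.65017187   10.        ] [ 416.54269401 -308.07026097   10.        ] [307.42656472 248.75716961] [551.02770999 101.65175026]
t 13.0 pos [ 429.9 -227.9  190.4] yawx 89.5 tilt z [-2.e-04  2.e-04 -1.e+00] F [-0.  -0.4 -0.1] open 85.2
shift cm [ 7.92 -0.31 17.59]
turn z deg 0.04553097761456115
```

carry_out(
  steps=[
    [3.96,-0.15,0,0,0,0],
    [3.96,-0.16,0,0,0,0],
    [0,0,4,0,0,0],
    [0,0,4,0,0,0],
    [0,0,4,0,0,0],
    [0,0,3,0,0,0],
    [0,0,1.6,0,0,0],
    [0,0,1,0,0,0],
  ],
  claw=1,
)

```text
time: 13.67
position: [426.4, -148.3, 12.3]
tcp_rot: [0.71, 0.704, -0.0, -0.002]
ft_force: [-0.1, -0.4, 0.3]
opening: 85.4
```

carry_out(
  steps=[
    [0,0,0,0,0,0],
    [0,0,0,0,0,0],
    [0,0,0,0,0,0],
    [0,0,0,0,0,0],
    [0,0,0,0,0,0],
    [0,0,0,0,0,0],
    [0,0,0,0,0,0],
    [0,0,0,0,0,0],
  ],
)

```text
time: 14.33
position: [427.3, -149.1, 15.0]
tcp_rot: [0.711, 0.704, 0.0, 0.0]
ft_force: [0.3, -0.1, 0.0]
opening: 85.6
```

Run:
```python
from h import *
delta((427.4,-148.6,14.5),89.45)
d=shot("wrist","w10.png")
```

```text
t 14.33 pos [ 427.3 -149.1   15. ] yawx 89.44 tilt z [ 7.e-04 -5.e-04 -1.e+00] F [ 0.3 -0.1  0. ] open 85.6
shift cm [0.05 0.01 0.05]
turn z deg -0.013886673083561618
```

View pics/w10.png

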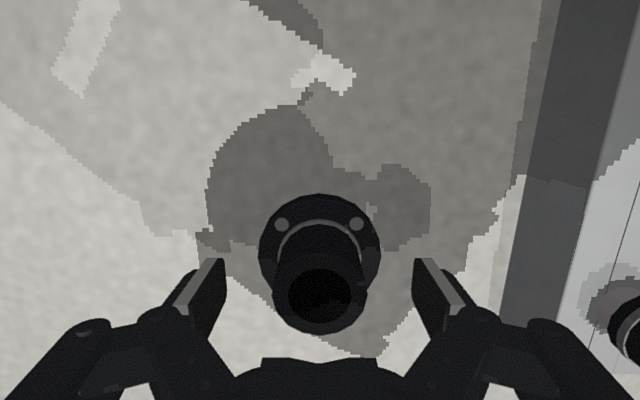

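carry_out(
  steps=[
    [0,0,0,0,0,0],
    [0,0,0,0,0,0],
    [0,0,0,0,0,0],
    [0,0,0,0,0,0],
    [0,0,0,0,0,0],
    [0,0,0,0,0,0],
    [0,0,0,0,0,0],
    [0,0,0,0,0,0],
  ],
  claw=0,
  force=40,
)

```text
time: 15.05
position: [427.3, -149.1, 14.8]
tcp_rot: [0.711, 0.704, 0.0, 0.0]
ft_force: [0.5, 0.5, 3.9]
opening: 38.8
```

carry_out(
  steps=[
    [0,0,0,0,0,0],
    [0,0,-0.5,0,0,0],
    [0,0,-1.5,0,0,0],
    [0,0,-3,0,0,0],
    [0,0,-3,0,0,0],
    [0,0,-2,0,0,0],
    [0,0,-1,0,0,0],
    [0,0,0,0,0,0],
  ],
)

```text
time: 15.72
position: [427.9, -149.5, 126.6]
tcp_rot: [0.71, 0.704, 0.0, 0.002]
ft_force: [0.2, -0.3, -2.6]
opening: 38.7
```

Run:
```python
from h import *
delta((652.9,73.5,110),89.45)
```

```text
t 15.72 pos [ 427.9 -149.5  126.6] yawx 89.45 tilt z [ 0.0034 -0.0024 -1.    ] F [ 0.2 -0.3 -2.6] open 38.7
shift cm [22.52 22.28  1.68]
turn z deg 0.0032269727896903078
```

carry_out(
  steps=[
    [2.8,2.78,0,0,0,0],
    [2.8,2.78,0,0,0,0],
    [2.8,2.78,0,0,0,0],
    [2.8,2.78,0,0,0,0],
    [2.8,2.78,0,0,0,0],
    [2.8,2.78,0,0,0,0],
    [2.8,2.78,0,0,0,0],
    [2.8,2.78,0,0,0,0],
  ],
)

```text
time: 16.38
position: [651.2, 74.5, 122.3]
tcp_rot: [0.71, 0.704, -0.002, -0.002]
ft_force: [1.1, -0.8, -3.2]
opening: 39.0
```

carry_out(
  steps=[
    [0,0,0,0,0,0],
    [0,0,1,0,0,0],
    [0,0,2,0,0,0],
    [0,0,2,0,0,0],
    [0,0,1,0,0,0],
    [0,0,0,0,0,0],
    [0,0,0,0,0,0],
    [0,0,0,0,0,0],
  ],
)

```text
time: 17.05
position: [651.9, 72.2, 65.0]
tcp_rot: [0.711, 0.703, 0.0, 0.0]
ft_force: [-0.1, -0.1, -1.7]
opening: 39.1
```

Run:
```python
from h import *
delta((652.9,73.5,20.8),89.5)
d=shot("wrist","w11.png")
```

```text
t 17.05 pos [651.9  72.2  65. ] yawx 89.4 tilt z [ 5.e-04 -1.e-04 -1.e+00] F [-0.1 -0.1 -1.7] open 39.1
shift cm [0.13 0.1  4.42]
turn z deg -0.10463312385812173
```

View pics/w11.png

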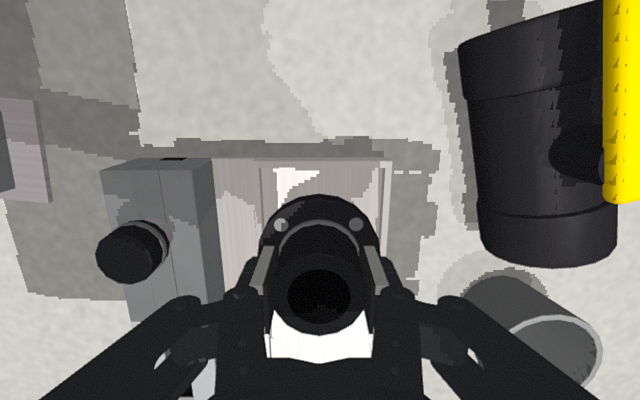

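carry_out(
  steps=[
    [0.13,0.1,1,0,0,0],
    [0,0,1.2,0,0,0],
    [0,0,1,0,0,0],
    [0,0,0.6,0,0,0],
    [0,0,0.3,0,0,0],
    [0,0,0.2,0,0,0],
    [0,0,0.1,0,0,0],
    [0,0,0,0,0,0],
  ],
)

```text
time: 17.77
position: [652.5, 74.2, 20.9]
tcp_rot: [0.711, 0.704, -0.0, -0.0]
ft_force: [0.1, 0.2, -2.3]
opening: 38.7
```

carry_out(
  steps=[
    [0,0,0,0,0,0],
    [0,0,0,0,0,0],
    [0,0,0,0,0,0],
    [0,0,0,0,0,0],
    [0,0,0,0,0,0],
    [0,0,0,0,0,0],
    [0,0,0,0,0,0],
    [0,0,0,0,0,0],
  ],
)

```text
time: 18.43
position: [653.2, 74.1, 20.9]
tcp_rot: [0.711, 0.704, 0.0, 0.0]
ft_force: [0.2, -0.4, -0.1]
opening: 38.5
```

carry_out(
  steps=[
    [0,0,0,0,0,0],
    [0,0,0,0,0,0],
    [0,0,0,0,0,0],
    [0,0,0,0,0,0],
    [0,0,0,0,0,0],
    [0,0,-0.5,0,0,0],
    [0,0,-2,0,0,0],
    [0,0,-4,0,0,0],
  ],
  claw=0.65,
)

```text
time: 19.1
position: [648.8, 74.2, 81.7]
tcp_rot: [0.711, 0.704, -0.004, -0.004]
ft_force: [-0.4, -0.3, -0.4]
opening: 55.5
```

Run:
```python
from h import *
delta((417,-400,190),89.5)
d=shot("wrist","w12.png")
```

```text
t 19.1 pos [648.8  74.2  81.7] yawx 89.42 tilt z [-1.100e-02  6.000e-04 -9.999e-01] F [-0.4 -0.3 -0.4] open 55.5
shift cm [-47.64 -22.82 -10.6 ]
turn z deg -0.0776124551787234
```

View pics/w12.png

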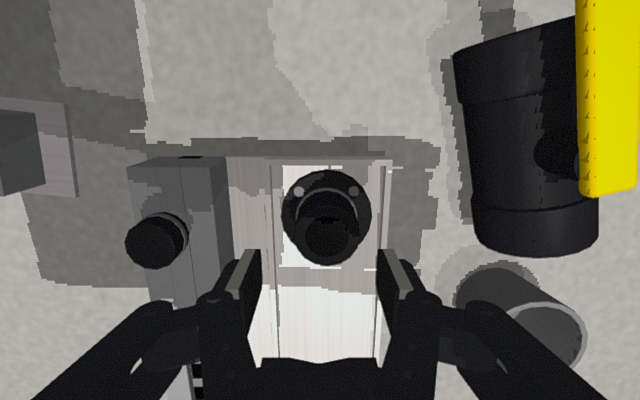

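carry_out(
  steps=[
    [-3.5,-1.7,-1.2,0,0,0],
    [-3.5,-1.7,-1.2,0,0,0],
    [-3.5,-1.7,-1.2,0,0,0],
    [-3.5,-1.7,-1.2,0,0,0],
    [-3.5,-1.7,-1.2,0,0,0],
    [-3.5,-1.7,-1.2,0,0,0],
    [-3.5,-1.7,-1.2,0,0,0],
    [-3.5,-1.7,-1.2,0,0,0],
  ],
)

```text
time: 19.82
position: [513.0, -206.1, 182.8]
tcp_rot: [0.711, 0.704, 0.0, 0.001]
ft_force: [0.2, -0.4, 0.1]
opening: 55.3
```

carry_out(
  steps=[
    [-3.7,-1.8,0,0,0,0],
    [-3.7,-1.8,0,0,0,0],
    [-3.7,-1.8,0,0,0,0],
    [-3.7,-1.8,0,0,0,0],
    [-3,-1.5,0,0,0,0],
    [-1,-0.5,0,0,0,0],
    [0,0,0,0,0,0],
    [0,0,0,0,0,0],
  ],
  claw=1,
)

```text
time: 20.48
position: [420.0, -391.2, 181.8]
tcp_rot: [0.711, 0.703, 0.0, -0.0]
ft_force: [0.3, 0.5, -0.4]
opening: 85.4
```

carry_out(
  steps=[
    [0,0,0,0,0,0],
    [0,0,0,0,0,0],
    [0,0,0,0,0,0],
    [0,0,0,0,0,0],
    [0,0,0,0,0,0],
    [0,0,0,0,0,0],
    [0,0,0,0,0,0],
    [0,0,0,0,0,0],
  ],
)

```text
time: 21.15
position: [420.2, -391.5, 181.6]
tcp_rot: [0.711, 0.704, 0.0, -0.0]
ft_force: [-0.1, -0.4, -0.1]
opening: 85.3
```

Run:
```python
from h import *
d=shot("wrist","w13.png");np.save("w13.npy",np.array([d],dtype=object),allow_pickle=True)
print(proj(d,(417,-309,10)))
for a,c,e in blobs(d,60): 
    p=ray(d,*e[0],10); print(a,c,e,p)
delta((417,-309,14.5),89.5)
t=shot("top","t13.png")
```

```text
[314.44803523  93.36301832]
507.0 ((588.5, 235.5), 42.57356643676758) ((590.0156860351562, 236.135498046875), (12.171693801879883, 94.01448822021484), 119.35099029541016) [ 709.48134758 -456.36423782   10.        ]
3821.0 ((309.48919677734375, 93.73988342285156), 37.787715911865234) ((310.77001953125, 93.94013977050781), (70.86453247070312, 74.30367279052734), 93.9453353881836) [ 413.55774568 -309.47956701   10.        ]
t 21.2 pos [ 420.1 -391.6  181.6] yawx 89.44 tilt z [ 0. -0. -1.] F [ 0.5 -0.4  0.1] open 85.5
shift cm [ 8.26 -0.39 16.71]
turn z deg -0.06321302276836605
```

View pics/w13.png

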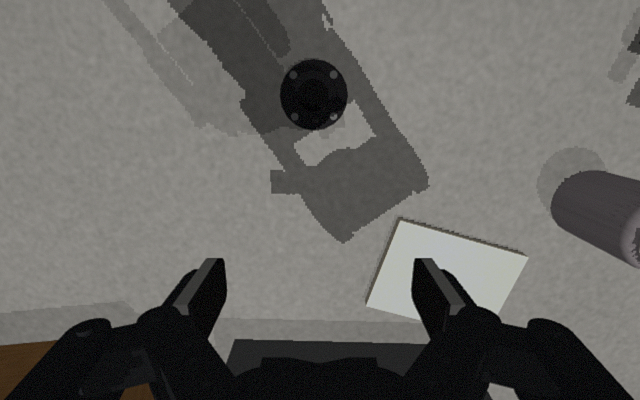

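View pics/t13.png

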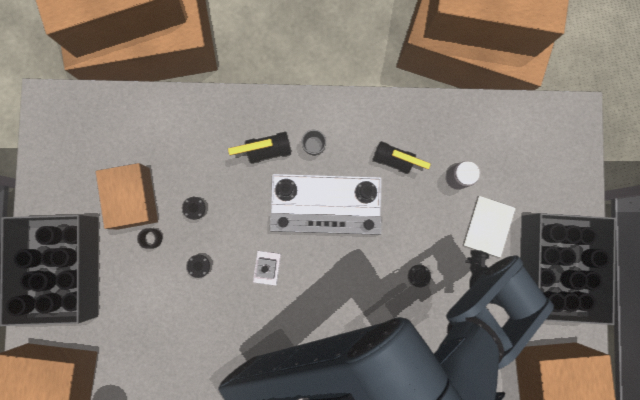

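carry_out(
  steps=[
    [4.1,-0.2,0,0,0,0],
    [4.1,-0.2,0,0,0,0],
    [0,0,4,0,0,0],
    [0,0,4,0,0,0],
    [0,0,4,0,0,0],
    [0,0,2.5,0,0,0],
    [0,0,1.3,0,0,0],
    [0,0,0.8,0,0,0],
  ],
  claw=1,
)

```text
time: 21.92
position: [416.1, -308.8, 13.5]
tcp_rot: [0.711, 0.704, 0.0, -0.002]
ft_force: [0.2, -0.4, 0.7]
opening: 85.3
```

carry_out(
  steps=[
    [0,0,0,0,0,0],
    [0,0,0,0,0,0],
    [0,0,0,0,0,0],
    [0,0,0,0,0,0],
    [0,0,0,0,0,0],
    [0,0,0,0,0,0],
    [0,0,0,0,0,0],
    [0,0,0,0,0,0],
  ],
)

```text
time: 22.58
position: [417.0, -309.7, 16.0]
tcp_rot: [0.711, 0.704, -0.0, 0.0]
ft_force: [-0.6, 0.1, -0.4]
opening: 85.3
```

Run:
```python
from h import *
delta((417,-309,14.5),89.5)
d=shot("wrist","w14.png")
```

```text
t 22.58 pos [ 417.  -309.7   16. ] yawx 89.44 tilt z [ 4.e-04 -5.e-04 -1.e+00] F [-0.6  0.1 -0.4] open 85.3
shift cm [ 0.07 -0.    0.15]
turn z deg -0.06491034817901209
```

View pics/w14.png

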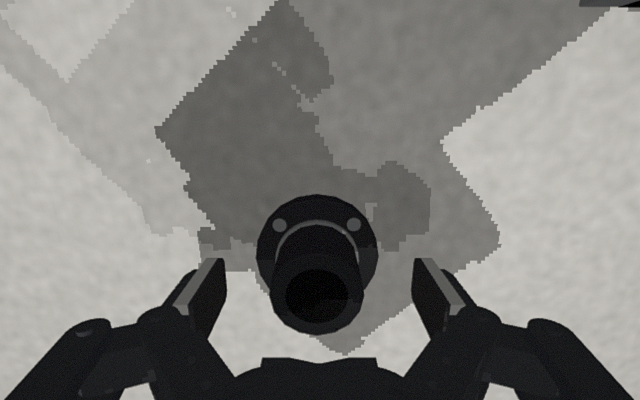

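Centred at (318,290). I'll close and lift.

carry_out(
  steps=[
    [0,0,0.1,0,0,0],
    [0,0,0,0,0,0],
    [0,0,0,0,0,0],
    [0,0,0,0,0,0],
    [0,0,0,0,0,0],
    [0,0,0,0,0,0],
    [0,0,0,0,0,0],
    [0,0,0,0,0,0],
  ],
  claw=0,
  force=40,
)

```text
time: 23.3
position: [416.9, -309.6, 14.8]
tcp_rot: [0.711, 0.704, -0.0, -0.0]
ft_force: [-1.2, -0.0, 3.1]
opening: 39.2
```

carry_out(
  steps=[
    [0,0,0,0,0,0],
    [0,0,-0.5,0,0,0],
    [0,0,-1.5,0,0,0],
    [0,0,-3,0,0,0],
    [0,0,-3,0,0,0],
    [0,0,-3,0,0,0],
    [0,0,-1,0,0,0],
    [0,0,0,0,0,0],
  ],
)

```text
time: 23.97
position: [418.2, -310.9, 137.0]
tcp_rot: [0.711, 0.704, -0.0, 0.003]
ft_force: [0.7, -1.3, -2.4]
opening: 38.9
```

Run:
```python
from h import *
delta((652,-40.3,130),89.5)
```

```text
t 23.97 pos [ 418.2 -310.9  137. ] yawx 89.44 tilt z [ 0.0042 -0.0046 -1.    ] F [ 0.7 -1.3 -2.4] open 38.9
shift cm [27.29 23.11  0.67]
turn z deg -0.060181721043420566
```

carry_out(
  steps=[
    [3.05,2.6,0,0,0,0],
    [3.05,2.6,0,0,0,0],
    [3.05,2.6,0,0,0,0],
    [3.05,2.6,0,0,0,0],
    [3.05,2.6,0,0,0,0],
    [3.05,2.6,0,0,0,0],
    [3.05,2.6,0,0,0,0],
    [3.05,2.6,0,0,0,0],
  ],
)

```text
time: 24.63
position: [626.8, -65.4, 131.7]
tcp_rot: [0.711, 0.704, -0.001, -0.002]
ft_force: [0.3, -1.3, -1.2]
opening: 38.6
```

carry_out(
  steps=[
    [2,1.8,0,0,0,0],
    [0.76,0.6,0,0,0,0],
    [0,0,2,0,0,0],
    [0,0,2,0,0,0],
    [0,0,2,0,0,0],
    [0,0,1,0,0,0],
    [0,0,0,0,0,0],
    [0,0,0,0,0,0],
  ],
)

```text
time: 25.3
position: [650.4, -40.6, 63.1]
tcp_rot: [0.711, 0.703, -0.001, -0.001]
ft_force: [-0.1, -0.0, -1.0]
opening: 38.9
```

Run:
```python
from h import *
delta((652,-40.3,20.8),89.5)
d=shot("wrist","w15.png")
```

```text
t 25.3 pos [650.4 -40.6  63.1] yawx 89.4 tilt z [-3.2e-03  7.0e-04 -1.0e+00] F [-0.1 -0.  -1. ] open 38.9
shift cm [0.02 0.17 4.23]
turn z deg -0.10098146976866929
```

View pics/w15.png

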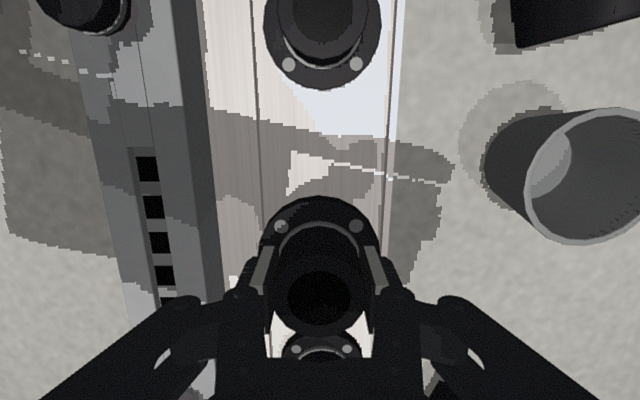

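carry_out(
  steps=[
    [0,0.06,1,0,0,0],
    [0,0,1,0,0,0],
    [0,0,1,0,0,0],
    [0,0,0.6,0,0,0],
    [0,0,0.3,0,0,0],
    [0,0,0.1,0,0,0],
    [0,0,0,0,0,0],
    [0,0,0,0,0,0],
  ],
)

```text
time: 26.02
position: [652.5, -40.3, 24.8]
tcp_rot: [0.711, 0.704, 0.0, 0.0]
ft_force: [-1.0, -0.1, -1.5]
opening: 38.9
```

carry_out(
  steps=[
    [0,0,0,0,0,0],
    [0,0,0,0,0,0],
    [0,0,0,0,0,0],
    [0,0,0,0,0,0],
    [0,0,0,0,0,0],
    [0,0,0,0,0,0],
    [0,0,0,0,0,0],
    [0,0,0,0,0,0],
  ],
)

```text
time: 26.68
position: [652.2, -40.3, 24.6]
tcp_rot: [0.711, 0.704, -0.0, -0.0]
ft_force: [0.3, 0.5, -1.7]
opening: 38.4
```

carry_out(
  steps=[
    [0,0,0.2,0,0,0],
    [0,0,0.15,0,0,0],
    [0,0,0,0,0,0],
    [0,0,0,0,0,0],
    [0,0,0,0,0,0],
    [0,0,0,0,0,0],
    [0,0,0,0,0,0],
    [0,0,0,0,0,0],
  ],
)

```text
time: 27.35
position: [652.2, -40.2, 21.1]
tcp_rot: [0.711, 0.704, 0.0, -0.0]
ft_force: [0.3, -0.4, -1.8]
opening: 38.8
```

carry_out(
  steps=[
    [0,0,0,0,0,0],
    [0,0,0,0,0,0],
    [0,0,0,0,0,0],
    [0,0,0,0,0,0],
    [0,0,0,0,0,0],
    [0,0,-0.5,0,0,0],
    [0,0,-2,0,0,0],
    [0,0,-4,0,0,0],
  ],
  claw=0.65,
)

```text
time: 28.02
position: [648.4, -39.5, 82.3]
tcp_rot: [0.711, 0.704, -0.003, -0.005]
ft_force: [0.4, -0.3, -0.3]
opening: 55.5
```

carry_out(
  steps=[
    [0,0,-4,0,0,0],
    [0,0,-4,0,0,0],
    [3.6,-1.6,-1,0,0,0],
    [3.6,-1.6,0,0,0,0],
    [3.6,-1.6,0,0,0,0],
    [3.6,-1.6,0,0,0,0],
    [3.6,-1.6,0,0,0,0],
    [3.6,-1.6,0,0,0,0],
  ],
)

```text
time: 28.68
position: [557.3, 178.1, 176.8]
tcp_rot: [0.711, 0.703, 0.0, 0.0]
ft_force: [0.9, 0.2, 0.6]
opening: 55.5
```

Run:
```python
from h import *
delta((510,225,220),89.5)
```

```text
t 28.68 pos [557.3 178.1 176.8] yawx 89.41 tilt z [ 8.e-04  1.e-04 -1.e+00] F [0.9 0.2 0.6] open 55.5
shift cm [ 4.64 -4.78 -4.32]
turn z deg -0.09246770355144918
```

carry_out(
  steps=[
    [2.6,-2.6,-2,0,0,0],
    [1.5,-1.5,-1.5,0,0,0],
    [0,0,0,0,0,0],
    [0,0,0,0,0,0],
    [0,0,0,0,0,0],
    [0,0,0,0,0,0],
    [0,0,0,0,0,0],
    [0,0,0,0,0,0],
  ],
  claw=1,
)

```text
time: 29.35
position: [518.3, 216.8, 210.3]
tcp_rot: [0.711, 0.703, -0.001, -0.0]
ft_force: [-0.1, -0.1, -0.5]
opening: 85.5
```

Run:
```python
from h import *
d=shot("wrist","w16.png");np.save("w16.npy",np.array([d],dtype=object),allow_pickle=True)
for a,c,e in blobs(d,60): 
    p=ray(d,*e[0],44); print(a,np.round(c[0],1),np.round(e[0],1),np.round(e[1],1),p.round(1), "dia",np.linalg.norm(ray(d,e[0][0]+e[1][0]/2,e[0][1],44)-ray(d,e[0][0]-e[1][0]/2,e[0][1],44)).round(1))
delta((433,306,90),89.5)
t=shot("top","t16.png")
```

```text
546.5 [  0.5 350. ] [-21.9 341. ] [65.8 98.4] [114.2  26.6  44. ] dia 77.9
614.0 [357.5 310.3] [358.  310.1] [25.5 33. ] [561.2  65.1  44. ] dia 29.0
345.5 [354.1 261.5] [351.4 260.9] [14.5 49.9] [552.4 127.5  44. ] dia 15.6
386.5 [245.1 249.8] [224.1 278.8] [ 64.  121.9] [412.9 107.   44. ] dia 70.5
3784.0 [225.5  82.5] [225.8  82.2] [68.1 75.4] [434.7 309.8  44. ] dia 62.0
3863.0 [401.   57.9] [401.  58.] [69.  78.3] [592.6 328.2  44. ] dia 61.3
t 29.4 pos [518.2 217.  210.4] yawx 89.34 tilt z [-1.1e-03 -3.0e-04 -1.0e+00] F [-0.1  0.2 -0.4] open 85.4
shift cm [ 8.81 -8.61 12.04]
turn z deg -0.16051498054514468
```

View pics/w16.png

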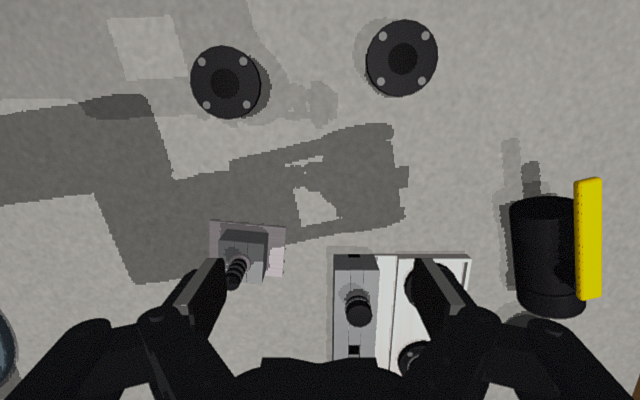

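View pics/t16.png

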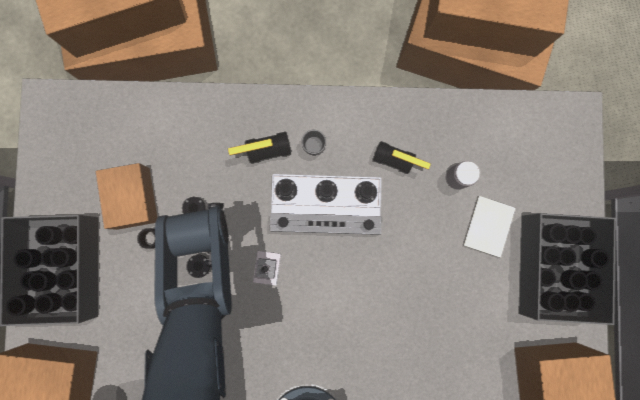

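carry_out(
  steps=[
    [3.3,2.2,1,0,0,0],
    [3.3,2.2,1,0,0,0],
    [3.3,2.2,1,0,0,0],
    [1.2,0.7,2,0,0,0],
    [0,0,3,0,0,0],
    [0,0,2,0,0,0],
    [0,0,1,0,0,0],
    [0,0,0,0,0,0],
  ],
  claw=1,
)

```text
time: 30.12
position: [590.0, 327.2, 97.6]
tcp_rot: [0.711, 0.703, -0.003, -0.001]
ft_force: [-0.5, 0.4, -0.7]
opening: 85.5
```

carry_out(
  steps=[
    [0,0,0,0,0,0],
    [0,0,0,0,0,0],
    [0,0,0,0,0,0],
    [0,0,0,0,0,0],
    [0,0,0,0,0,0],
    [0,0,0,0,0,0],
    [0,0,0,0,0,0],
    [0,0,0,0,0,0],
  ],
)

```text
time: 30.78
position: [591.9, 328.2, 101.3]
tcp_rot: [0.711, 0.704, 0.0, 0.0]
ft_force: [-0.2, 0.1, -0.5]
opening: 85.6
```

Run:
```python
from h import *
d=shot("wrist","w17.png");np.save("w17.npy",np.array([d],dtype=object),allow_pickle=True)
for a,c,e in blobs(d,60,3000,40000): 
    p=ray(d,*e[0],44); print(a,np.round(c[0],1),np.round(e[0],1),np.round(e[1],1),p.round(1), "dia",np.linalg.norm(ray(d,e[0][0]+e[1][0]/2,e[0][1],44)-ray(d,e[0][0]-e[1][0]/2,e[0][1],44)).round(1))
delta((592.6,327,17),89.5)
```

```text
38967.5 [318.5 398.5] [319.4 538.5] [585.3 713.5] [589.7  -6.1  44. ] dia 574.7
7268.0 [ 96.  235.5] [ 96.9 240.9] [ 90.1 110.3] [440.3 314.2  44. ] dia 61.6
6490.0 [321.5 217.1] [321.5 216.7] [91. 94.] [594.  330.5  44. ] dia 60.7
6805.5 [213.  13.] [222.5  37.4] [ 86.8 243. ] [538.7 439.   44. ] dia 49.2
t 30.83 pos [591.9 328.2 101.2] yawx 89.44 tilt z [ 1.e-04  0.e+00 -1.e+00] F [ 0.4  0.4 -0.4] open 85.7
shift cm [-0.12  0.07  8.42]
turn z deg -0.06355959532604061
```

View pics/w17.png

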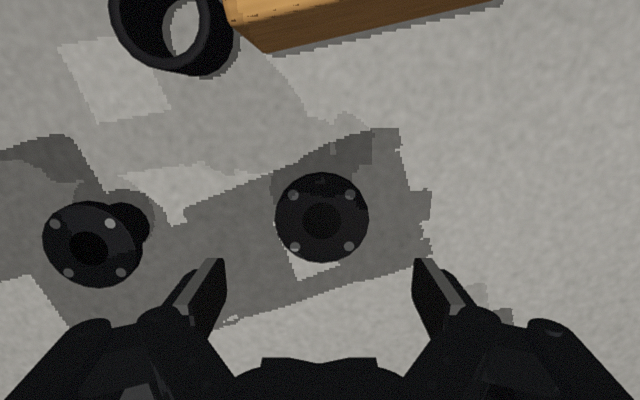

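carry_out(
  steps=[
    [0,0.2,0,0,0,0],
    [0,0,1.5,0,0,0],
    [0,0,2,0,0,0],
    [0,0,2,0,0,0],
    [0,0,1.5,0,0,0],
    [0,0,1,0,0,0],
    [0,0,0.4,0,0,0],
    [0,0,0,0,0,0],
  ],
)

```text
time: 31.5
position: [593.4, 328.0, 15.8]
tcp_rot: [0.711, 0.704, -0.001, -0.0]
ft_force: [-0.6, 0.4, 0.2]
opening: 85.7
```

carry_out(
  steps=[
    [0,0,0,0,0,0],
    [0,0,0,0,0,0],
    [0,0,0,0,0,0],
    [0,0,0,0,0,0],
    [0,0,0,0,0,0],
    [0,0,0,0,0,0],
    [0,0,0,0,0,0],
    [0,0,0,0,0,0],
  ],
)

```text
time: 32.17
position: [593.9, 328.2, 17.1]
tcp_rot: [0.711, 0.704, 0.0, 0.0]
ft_force: [0.2, -0.0, -0.3]
opening: 85.4
```

Run:
```python
from h import *
d=shot("wrist","w18.png")
delta((594,328,17),89.5)
```

```text
t 32.22 pos [593.9 328.2  17.1] yawx 89.44 tilt z [ 0.  0. -1.] F [-0.  -0.2 -0.7] open 85.8
shift cm [-0.02  0.01  0.01]
turn z deg -0.06360242317478537
```

View pics/w18.png

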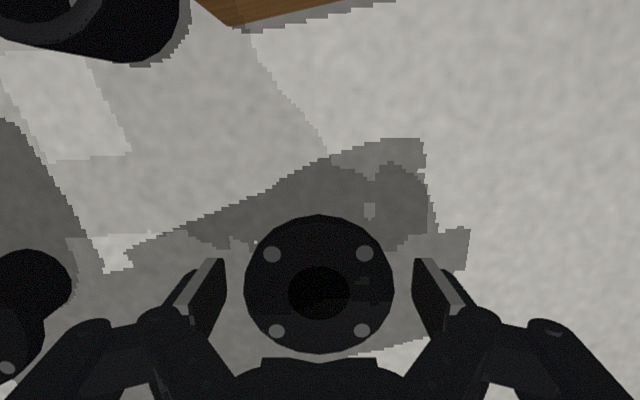

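carry_out(
  steps=[
    [0,0,0,0,0,0],
    [0,0,0,0,0,0],
    [0,0,0,0,0,0],
    [0,0,0,0,0,0],
    [0,0,0,0,0,0],
    [0,0,0,0,0,0],
    [0,0,0,0,0,0],
    [0,0,0,0,0,0],
  ],
  claw=0,
  force=40,
)

```text
time: 32.88
position: [594.1, 328.3, 17.4]
tcp_rot: [0.711, 0.704, 0.0, 0.0]
ft_force: [-1.0, 0.3, 5.0]
opening: 62.3
```

carry_out(
  steps=[
    [0,0,0,0,0,0],
    [0,0,-0.5,0,0,0],
    [0,0,-1.5,0,0,0],
    [0,0,-3,0,0,0],
    [0,0,-3,0,0,0],
    [0,0,-3,0,0,0],
    [0,0,-1,0,0,0],
    [0,0,0,0,0,0],
  ],
)

```text
time: 33.55
position: [596.2, 329.0, 141.0]
tcp_rot: [0.711, 0.704, 0.004, 0.002]
ft_force: [0.1, 0.4, -2.4]
opening: 62.1
```

Run:
```python
from h import *
d=shot("wrist","w19.png")
delta((652.5,16.9,130),89.5)
```

```text
t 33.6 pos [594.5 328.4 138.4] yawx 89.44 tilt z [ 2.7e-03  9.0e-04 -1.0e+00] F [-0.5  0.2 -2.4] open 62.5
shift cm [-31.09   6.1    0.82]
turn z deg -0.06249935244068183
```

View pics/w19.png

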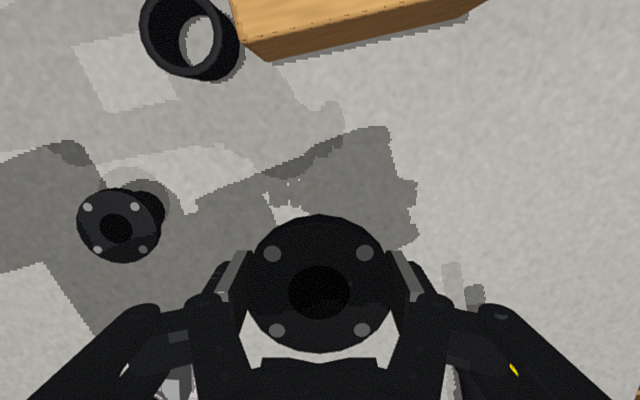

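carry_out(
  steps=[
    [-3.9,0.77,0,0,0,0],
    [-3.9,0.77,0,0,0,0],
    [-3.9,0.77,0,0,0,0],
    [-3.9,0.77,0,0,0,0],
    [-3.9,0.77,0,0,0,0],
    [-3.9,0.77,0,0,0,0],
    [-3.9,0.77,0,0,0,0],
    [-3.8,0.77,0,0,0,0],
  ],
)

```text
time: 34.27
position: [650.5, 14.7, 134.0]
tcp_rot: [0.711, 0.704, -0.002, -0.002]
ft_force: [-0.1, 0.4, -2.3]
opening: 62.6
```

carry_out(
  steps=[
    [0,0,0,0,0,0],
    [0,0,2,0,0,0],
    [0,0,2,0,0,0],
    [0,0,1,0,0,0],
    [0,0,0,0,0,0],
    [0,0,0,0,0,0],
    [0,0,0,0,0,0],
    [0,0,0,0,0,0],
  ],
)

```text
time: 34.93
position: [653.2, 16.9, 87.9]
tcp_rot: [0.71, 0.704, 0.001, 0.001]
ft_force: [0.0, 0.8, -1.4]
opening: 62.8
```

Run:
```python
from h import *
d=shot("wrist","w20.png");np.save("w20.npy",np.array([d],dtype=object),allow_pickle=True)
delta((652.6,16.9,23.3),89.5)
```

```text
t 34.98 pos [653.3  16.8  88.1] yawx 89.47 tilt z [ 2.2e-03 -3.0e-04 -1.0e+00] F [-0.  -0.7 -1. ] open 62.4
shift cm [ 0.01 -0.08  6.48]
turn z deg -0.03350241850114344
```

View pics/w20.png

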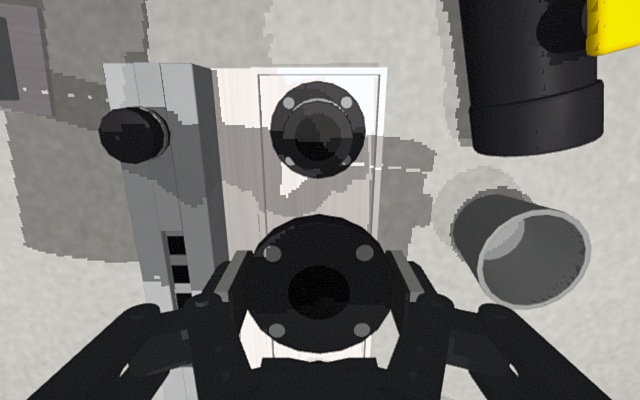

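Run:
```python
from h import *
d=np.load("w20.npy",allow_pickle=True)[0]
print(ray(d,318,131,16))
```

```text
[653.51498512  73.86000126  16.        ]
```

carry_out(
  steps=[
    [0,-0.06,1,0,0,0],
    [0,0,1.5,0,0,0],
    [0,0,1.5,0,0,0],
    [0,0,1,0,0,0],
    [0,0,0.5,0,0,0],
    [0,0,0.3,0,0,0],
    [0,0,0,0,0,0],
    [0,0,0,0,0,0],
  ],
)

```text
time: 35.65
position: [652.3, 16.6, 29.4]
tcp_rot: [0.711, 0.704, 0.0, 0.0]
ft_force: [1.4, 0.6, -1.8]
opening: 62.3
```

carry_out(
  steps=[
    [0,0,0,0,0,0],
    [0,0,0,0,0,0],
    [0,0,0,0,0,0],
    [0,0,0,0,0,0],
    [0,0,0,0,0,0],
    [0,0,0,0,0,0],
    [0,0,0,0,0,0],
    [0,0,0,0,0,0],
  ],
)

```text
time: 36.32
position: [651.8, 16.6, 29.0]
tcp_rot: [0.711, 0.704, -0.0, 0.0]
ft_force: [0.1, -0.1, -1.6]
opening: 62.3
```

Run:
```python
from h import *
d=shot("wrist","w21.png")
delta((652.6,16.9,23.3),89.5)
```

```text
t 36.37 pos [651.8  16.6  29. ] yawx 89.44 tilt z [-1.e-04  0.e+00 -1.e+00] F [ 1.1 -0.  -1.8] open 62.5
shift cm [0.03 0.08 0.57]
turn z deg -0.06256775896346767
```

View pics/w21.png

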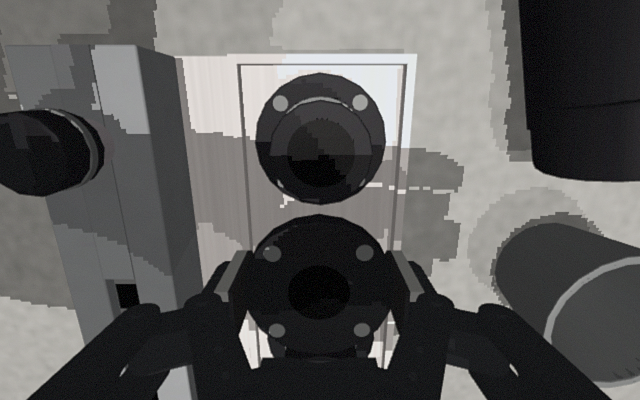

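carry_out(
  steps=[
    [0.03,0.06,0.3,0,0,0],
    [0,0,0.2,0,0,0],
    [0,0,0,0,0,0],
    [0,0,0,0,0,0],
    [0,0,0,0,0,0],
    [0,0,0,0,0,0],
    [0,0,0,0,0,0],
    [0,0,0,0,0,0],
  ],
)

```text
time: 37.03
position: [652.5, 16.9, 24.1]
tcp_rot: [0.711, 0.704, -0.0, 0.0]
ft_force: [-0.3, 0.1, -1.5]
opening: 62.5
```

carry_out(
  steps=[
    [0,0,0,0,0,0],
    [0,0,0,0,0,0],
    [0,0,0,0,0,0],
    [0,0,0,0,0,0],
    [0,0,0,0,0,0],
    [0,0,-0.5,0,0,0],
    [0,0,-1.5,0,0,0],
    [0,0,-3,0,0,0],
  ],
  claw=0.9,
)

```text
time: 37.7
position: [649.6, 17.2, 71.3]
tcp_rot: [0.711, 0.704, -0.002, -0.003]
ft_force: [0.1, 0.2, 0.5]
opening: 77.2
```

Run:
```python
from h import *
d=shot("wrist","w22.png")
delta((434,240,180),89.5)
```

```text
t 37.75 pos [654.9  16.7  79.5] yawx 89.45 tilt z [ 6.1e-03 -9.0e-04 -1.0e+00] F [ 1.  -0.2  3. ] open 76.8
shift cm [ 22.11 -22.24 -10.2 ]
turn z deg -0.049854549712108565
```

View pics/w22.png

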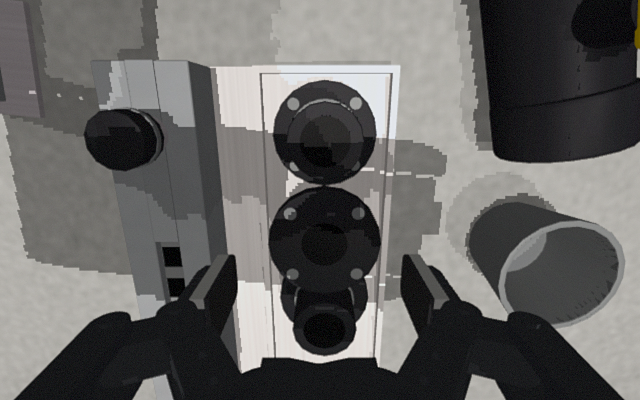

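carry_out(
  steps=[
    [0,0,-4,0,0,0],
    [2.88,-2.2,-1,0,0,0],
    [2.88,-2.2,0,0,0,0],
    [2.88,-2.2,0,0,0,0],
    [2.88,-2.2,0,0,0,0],
    [2.88,-2.2,0,0,0,0],
    [2.88,-2.2,0,0,0,0],
    [2.88,-2.2,0,0,0,0],
  ],
  claw=1,
)

```text
time: 38.42
position: [499.6, 221.2, 124.7]
tcp_rot: [0.711, 0.703, 0.001, 0.0]
ft_force: [-0.1, 1.2, 1.1]
opening: 85.2
```

carry_out(
  steps=[
    [2.88,-2.2,0,0,0,0],
    [2.88,-2.2,0,0,0,0],
    [2.2,-1.5,0,0,0,0],
    [0.7,-0.7,0,0,0,0],
    [0,0,0,0,0,0],
    [0,0,0,0,0,0],
    [0,0,0,0,0,0],
    [0,0,0,0,0,0],
  ],
)

```text
time: 39.08
position: [436.7, 306.2, 124.1]
tcp_rot: [0.711, 0.703, 0.0, 0.0]
ft_force: [0.1, 0.0, -0.6]
opening: 85.1
```

carry_out(
  steps=[
    [0,0,0.5,0,0,0],
    [0,0,0.5,0,0,0],
    [0,0,0,0,0,0],
    [0,0,0,0,0,0],
    [0,0,0,0,0,0],
    [0,0,0,0,0,0],
    [0,0,0,0,0,0],
    [0,0,0,0,0,0],
  ],
)

```text
time: 39.75
position: [435.4, 307.3, 114.2]
tcp_rot: [0.711, 0.704, 0.0, 0.0]
ft_force: [-0.9, -0.4, -0.1]
opening: 85.5
```

Run:
```python
from h import *
d=shot("wrist","w23.png");np.save("w23.npy",np.array([d],dtype=object),allow_pickle=True)
delta((434,308,17),89.5)
for a,c,e in blobs(d,60,3000,40000): 
    p=ray(d,*e[0],44); print(a,np.round(c[0],1),np.round(e[0],1),np.round(e[1],1),p.round(1))
```

```text
t 39.8 pos [435.4 307.3 114.2] yawx 89.44 tilt z [ 3.e-04  1.e-04 -1.e+00] F [-0.8 -0.  -0. ] open 85.4
shift cm [ 0.06 -0.14  9.72]
turn z deg -0.056059382596231444
38818.0 [322.  365.5] [325.8 405. ] [313.6 643.5] [440.  129.5  44. ]
5979.0 [315.7 208.3] [315.7 207.6] [87.1 89.3] [433.4 311.6  44. ]
3516.0 [477.    4.5] [315.8 124.4] [113.9 235.1] [434.1 368.8  44. ]
```

View pics/w23.png

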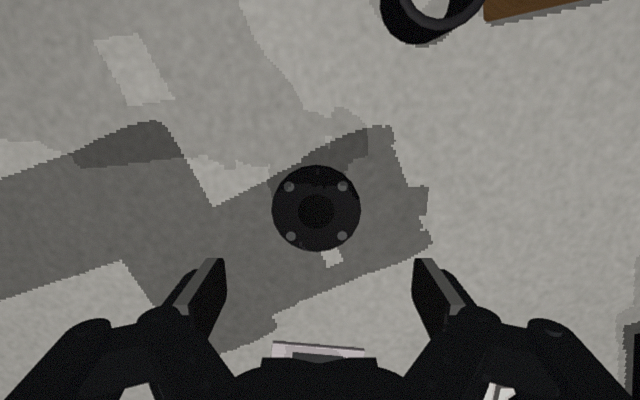

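carry_out(
  steps=[
    [0.15,-0.18,1,0,0,0],
    [0,0,2,0,0,0],
    [0,0,2,0,0,0],
    [0,0,2,0,0,0],
    [0,0,1.5,0,0,0],
    [0,0,0.8,0,0,0],
    [0,0,0.4,0,0,0],
    [0,0,0,0,0,0],
  ],
)

```text
time: 40.47
position: [433.0, 308.6, 16.1]
tcp_rot: [0.711, 0.704, -0.001, -0.0]
ft_force: [-0.6, -0.3, 0.5]
opening: 85.2
```

carry_out(
  steps=[
    [0,0,0,0,0,0],
    [0,0,0,0,0,0],
    [0,0,0,0,0,0],
    [0,0,0,0,0,0],
    [0,0,0,0,0,0],
    [0,0,0,0,0,0],
    [0,0,0,0,0,0],
    [0,0,0,0,0,0],
  ],
)

```text
time: 41.13
position: [433.6, 308.8, 17.1]
tcp_rot: [0.711, 0.704, 0.0, 0.0]
ft_force: [-0.2, -0.8, -0.0]
opening: 85.3
```

Run:
```python
from h import *
d=shot("wrist","w24.png")
delta((433.6,309,17),89.5)
```

```text
t 41.18 pos [433.5 308.7  17.1] yawx 89.43 tilt z [ 0.  0. -1.] F [ 0.4 -0.1  0.1] open 85.3
shift cm [0.03 0.01 0.01]
turn z deg -0.06749186288971032
```

View pics/w24.png

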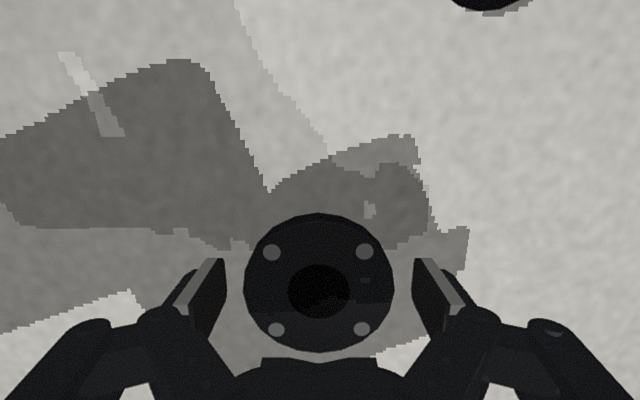

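carry_out(
  steps=[
    [0,0,0,0,0,0],
    [0,0,0,0,0,0],
    [0,0,0,0,0,0],
    [0,0,0,0,0,0],
    [0,0,0,0,0,0],
    [0,0,0,0,0,0],
    [0,0,0,0,0,0],
    [0,0,0,0,0,0],
  ],
  claw=0,
  force=40,
)

```text
time: 41.85
position: [433.4, 308.7, 17.4]
tcp_rot: [0.711, 0.704, -0.0, -0.0]
ft_force: [-1.6, -0.3, 5.0]
opening: 62.8
```

carry_out(
  steps=[
    [0,0,0,0,0,0],
    [0,0,-0.5,0,0,0],
    [0,0,-1.5,0,0,0],
    [0,0,-3,0,0,0],
    [0,0,-4,0,0,0],
    [0,0,-3,0,0,0],
    [0,0,-1,0,0,0],
    [0,0,0,0,0,0],
  ],
)

```text
time: 42.52
position: [435.2, 309.6, 149.7]
tcp_rot: [0.711, 0.704, 0.003, 0.001]
ft_force: [-0.4, -0.1, -1.7]
opening: 62.2
```

Run:
```python
from h import *
delta((651.9,-97.3,130),89.5)
t=shot("top","t24.png")
```

```text
t 42.52 pos [435.2 309.6 149.7] yawx 89.44 tilt z [ 0.0059  0.0025 -1.    ] F [-0.4 -0.1 -1.7] open 62.2
shift cm [-40.48  22.05   1.99]
turn z deg -0.05709279846229265
```

View pics/t24.png

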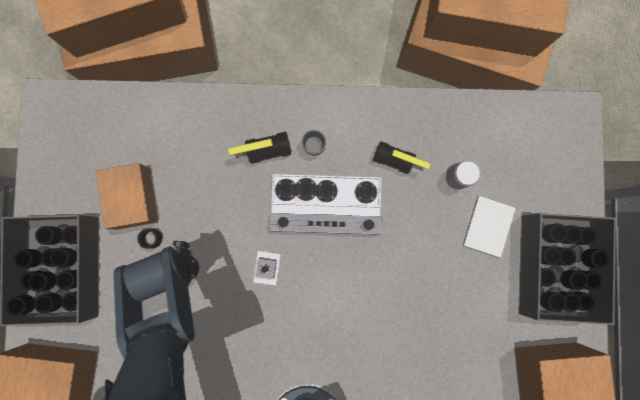

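carry_out(
  steps=[
    [-3.6,1.98,0,0,0,0],
    [-3.6,1.98,0,0,0,0],
    [-3.6,1.98,0,0,0,0],
    [-3.6,1.98,0,0,0,0],
    [-3.6,1.98,0,0,0,0],
    [-3.6,1.98,0,0,0,0],
    [-3.6,1.98,0,0,0,0],
    [-3.6,1.98,0,0,0,0],
  ],
)

```text
time: 43.23
position: [587.8, 17.4, 143.8]
tcp_rot: [0.711, 0.703, -0.002, -0.002]
ft_force: [0.4, -0.0, -1.4]
opening: 62.9
```

carry_out(
  steps=[
    [-3.5,1.93,0,0,0,0],
    [-3.5,1.93,0,0,0,0],
    [-3.5,1.93,0,0,0,0],
    [-1.1,0.6,1,0,0,0],
    [0,0,2,0,0,0],
    [0,0,2,0,0,0],
    [0,0,1,0,0,0],
    [0,0,0,0,0,0],
  ],
)

```text
time: 43.9
position: [647.9, -96.2, 81.4]
tcp_rot: [0.711, 0.704, -0.003, -0.005]
ft_force: [-0.6, 0.2, -2.1]
opening: 62.5
```

carry_out(
  steps=[
    [0,0,0,0,0,0],
    [0,0,0,0,0,0],
    [0,0,0,0,0,0],
    [0,0,0,0,0,0],
    [0,0,0,0,0,0],
    [0,0,0,0,0,0],
    [0,0,0,0,0,0],
    [0,0,0,0,0,0],
  ],
)

```text
time: 44.57
position: [651.9, -97.4, 87.3]
tcp_rot: [0.711, 0.704, 0.0, 0.0]
ft_force: [-0.5, -0.4, -1.3]
opening: 62.6
```

Run:
```python
from h import *
d=shot("wrist","w25.png")
delta((651.7,-97.3,23.6),89.5)
```

```text
t 44.62 pos [651.9 -97.4  87.2] yawx 89.44 tilt z [ 3.e-04 -1.e-04 -1.e+00] F [ 0.3  0.5 -1.4] open 62.5
shift cm [ 0.01 -0.02  6.36]
turn z deg -0.06049422349883571
```

View pics/w25.png

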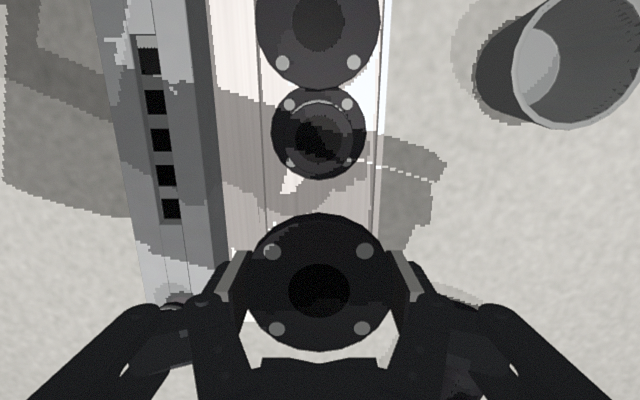

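carry_out(
  steps=[
    [0,0,1.5,0,0,0],
    [0,0,1.5,0,0,0],
    [0,0,1.5,0,0,0],
    [0,0,0.9,0,0,0],
    [0,0,0.5,0,0,0],
    [0,0,0.2,0,0,0],
    [0,0,0.2,0,0,0],
    [0,0,0,0,0,0],
  ],
)

```text
time: 45.28
position: [652.2, -97.5, 24.3]
tcp_rot: [0.711, 0.704, 0.0, 0.0]
ft_force: [-0.4, -0.1, -0.9]
opening: 62.1
```

carry_out(
  steps=[
    [0,0,0,0,0,0],
    [0,0,0,0,0,0],
    [0,0,0,0,0,0],
    [0,0,0,0,0,0],
    [0,0,0,0,0,0],
    [0,0,0,0,0,0],
    [0,0,0,0,0,0],
    [0,0,0,0,0,0],
  ],
)

```text
time: 45.95
position: [651.8, -97.4, 24.0]
tcp_rot: [0.711, 0.704, -0.0, -0.0]
ft_force: [0.5, 0.3, -1.8]
opening: 62.6
```

carry_out(
  steps=[
    [0,0,0.05,0,0,0],
    [0,0,0,0,0,0],
    [0,0,0,0,0,0],
    [0,0,0,0,0,0],
    [0,0,0,0,0,0],
    [0,0,-0.5,0,0,0],
    [0,0,-1.5,0,0,0],
    [0,0,-3,0,0,0],
  ],
  claw=0.9,
)

```text
time: 46.62
position: [649.0, -96.6, 70.8]
tcp_rot: [0.711, 0.704, -0.002, -0.004]
ft_force: [0.6, 0.4, -0.0]
opening: 76.5
```

Run:
```python
from h import *
d=shot("wrist","w26.png")
delta((450,0,280),89.5)
```

```text
t 46.67 pos [654.1 -98.   79. ] yawx 89.45 tilt z [ 0.0057 -0.0019 -1.    ] F [0.9 0.  2.8] open 76.7
shift cm [  9.57 -20.39 -20.23]
turn z deg -0.05044154967038139
```

View pics/w26.png

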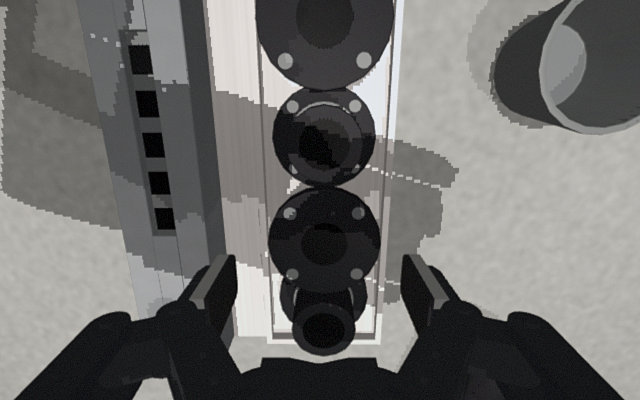

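carry_out(
  steps=[
    [0,0,-4,0,0,0],
    [0,0,-4,0,0,0],
    [2,-3.3,-0.8,0,0,0],
    [2,-3.3,-0.8,0,0,0],
    [2,-3.3,-0.8,0,0,0],
    [2,-3.3,-0.8,0,0,0],
    [2,-3.3,-0.8,0,0,0],
    [2,-3.3,0,0,0,0],
  ],
)

```text
time: 47.33
position: [454.5, 25.1, 195.3]
tcp_rot: [0.711, 0.703, 0.001, 0.002]
ft_force: [1.3, 0.4, 0.3]
opening: 77.0
```

carry_out(
  steps=[
    [1.5,-2.2,0,0,0,0],
    [0,0,0,0,0,0],
    [0,0,0,0,0,0],
    [0,0,0,0,0,0],
    [0,0,0,0,0,0],
    [0,0,0,0,0,0],
    [0,0,0,0,0,0],
    [0,0,0,0,0,0],
  ],
)

```text
time: 48.0
position: [433.8, 39.3, 193.3]
tcp_rot: [0.711, 0.703, 0.0, 0.0]
ft_force: [0.2, 0.0, 0.7]
opening: 76.8
```

Run:
```python
from h import *
d=shot("wrist","w27.png");np.save("w27.npy",np.array([d],dtype=object),allow_pickle=True)
delta((430.5,122.5,90),89.5)
crop(d,"w27a.png",250,40,380,160,5); t=shot("top","t27.png"); crop(t,"t27a.png",240,160,440,300,4);np.save("t27.npy",np.array([t],dtype=object),allow_pickle=True)
print(proj(d,(430,123,79)))
```

```text
t 48.05 pos [433.6  39.4 193.3] yawx 89.4 tilt z [-2.e-04  0.e+00 -1.e+00] F [-0.5 -0.1  0.6] open 77.1
shift cm [ 8.31 -0.39 10.33]
turn z deg -0.10232785398343935
[312.51368813  90.20454034]
```

View pics/w27.png

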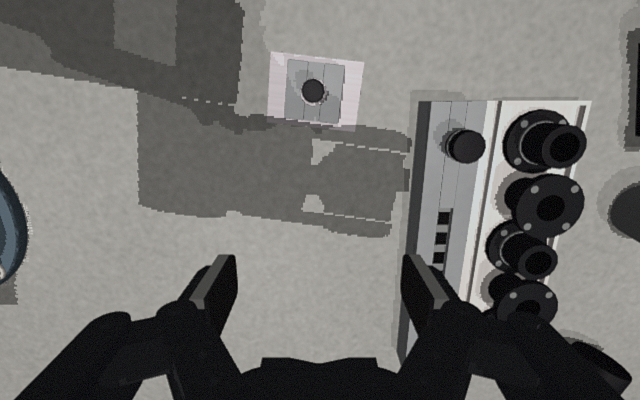

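View pics/w27a.png

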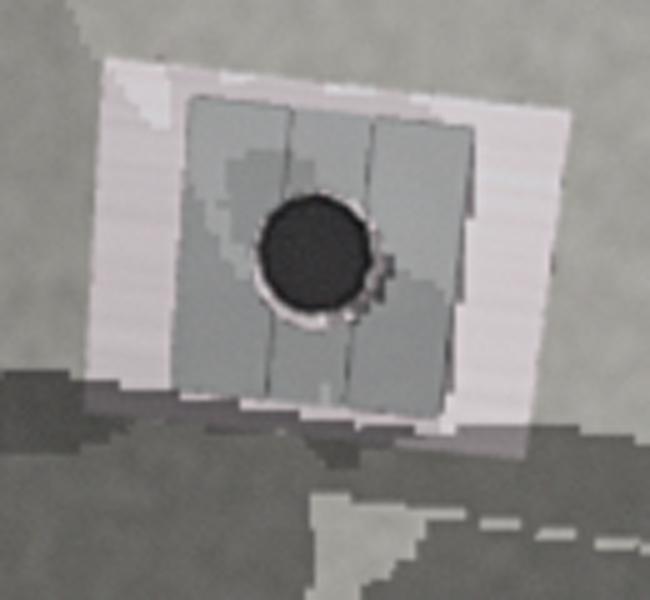

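View pics/t27a.png

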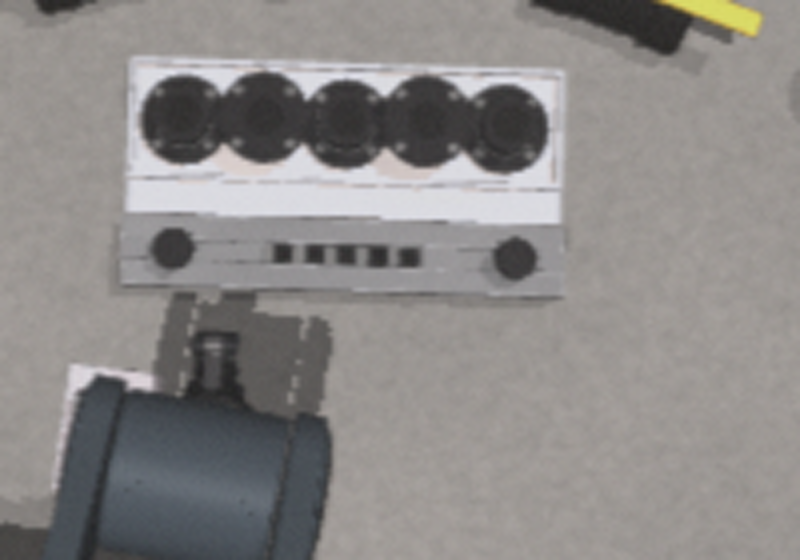

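carry_out(
  steps=[
    [4.1,-0.2,0,0,0,0],
    [4.1,-0.2,0,0,0,0],
    [0.15,0,3,0,0,0],
    [0,0,3,0,0,0],
    [0,0,2,0,0,0],
    [0,0,1,0,0,0],
    [0,0,0,0,0,0],
    [0,0,0,0,0,0],
  ],
  claw=0.8,
)

```text
time: 48.77
position: [429.9, 123.3, 103.1]
tcp_rot: [0.711, 0.704, -0.001, -0.001]
ft_force: [-0.1, -0.2, 0.0]
opening: 68.2
```

carry_out(
  steps=[
    [0,0,0,0,0,0],
    [0,0,0,0,0,0],
    [0,0,0,0,0,0],
    [0,0,0,0,0,0],
    [0,0,0,0,0,0],
    [0,0,0,0,0,0],
    [0,0,0,0,0,0],
    [0,0,0,0,0,0],
  ],
)

```text
time: 49.43
position: [430.0, 123.3, 103.6]
tcp_rot: [0.711, 0.704, 0.0, 0.0]
ft_force: [0.0, -0.3, -1.1]
opening: 68.4
```

Run:
```python
from h import *
d=shot("wrist","w28.png")
delta((430.1,122.9,44),89.5)
```

```text
t 49.48 pos [430.  123.3 103.6] yawx 89.43 tilt z [ 1.e-04 -0.e+00 -1.e+00] F [-0.3  0.8  0.4] open 68.3
shift cm [-0.04  0.01  5.96]
turn z deg -0.06566239717651001
```

View pics/w28.png

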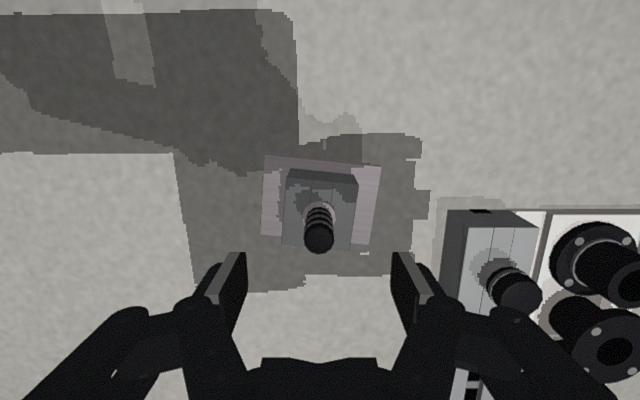

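carry_out(
  steps=[
    [0,0,1.5,0,0,0],
    [0,0,1.5,0,0,0],
    [0,0,1.5,0,0,0],
    [0,0,0.9,0,0,0],
    [0,0,0.5,0,0,0],
    [0,0,0,0,0,0],
    [0,0,0,0,0,0],
    [0,0,0,0,0,0],
  ],
)

```text
time: 50.15
position: [430.3, 123.3, 45.0]
tcp_rot: [0.711, 0.704, 0.0, 0.0]
ft_force: [0.5, -0.1, -0.0]
opening: 68.1
```

Run:
```python
from h import *
d=shot("wrist","w29.png")
delta((430.1,122.9,44),89.5)
```

```text
t 50.2 pos [430.4 123.3  45.1] yawx 89.44 tilt z [ 0.0013  0.     -1.    ] F [ 0.1 -0.9  0.4] open 68.3
shift cm [-0.04 -0.03  0.11]
turn z deg -0.06273785409956645
```

View pics/w29.png

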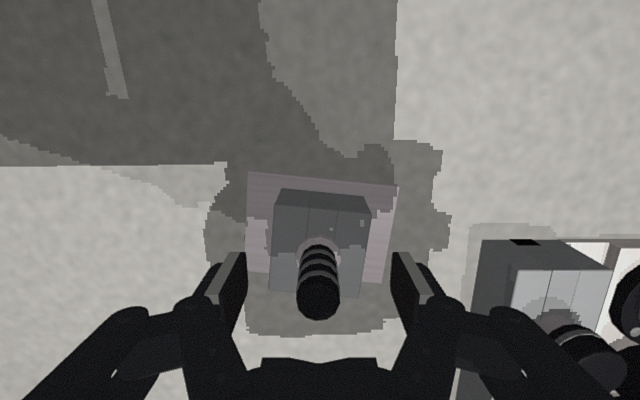

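carry_out(
  steps=[
    [0,0,0,0,0,0],
    [0,0,0,0,0,0],
    [0,0,0,0,0,0],
    [0,0,0,0,0,0],
    [0,0,0,0,0,0],
    [0,0,0,0,0,0],
    [0,0,0,0,0,0],
    [0,0,0,0,0,0],
  ],
  claw=0,
  force=50,
)

```text
time: 50.87
position: [430.0, 123.3, 44.9]
tcp_rot: [0.711, 0.704, 0.0, 0.0]
ft_force: [-1.2, 0.2, 5.5]
opening: 16.5
```

carry_out(
  steps=[
    [0,0,0,0,0,0],
    [0,0,0,0,0,0],
    [0,0,-0.5,0,0,0],
    [0,0,-1,0,0,0],
    [0,0,-1.5,0,0,0],
    [0,0,-1.5,0,0,0],
    [0,0,-1.5,0,0,0],
    [0,0,-1,0,0,0],
  ],
)

```text
time: 51.53
position: [430.1, 123.3, 115.6]
tcp_rot: [0.711, 0.704, 0.0, 0.0]
ft_force: [0.3, -0.8, -1.0]
opening: 16.7
```

Run:
```python
from h import *
d=shot("wrist","w30.png")
t=shot("top","t30.png");s=shot("scene","s30.png")
delta((556.9,-10,130),89.5)
```

```text
t 51.68 pos [430.3 123.3 115. ] yawx 89.44 tilt z [ 0.0016  0.     -1.    ] F [ 0.9  0.2 -0.7] open 16.8
shift cm [-13.21  12.79  -1.48]
turn z deg -0.06177095371253927
```

View pics/w30.png

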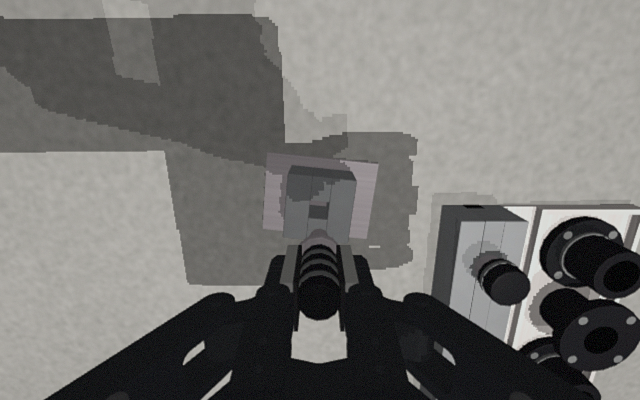

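View pics/s30.png

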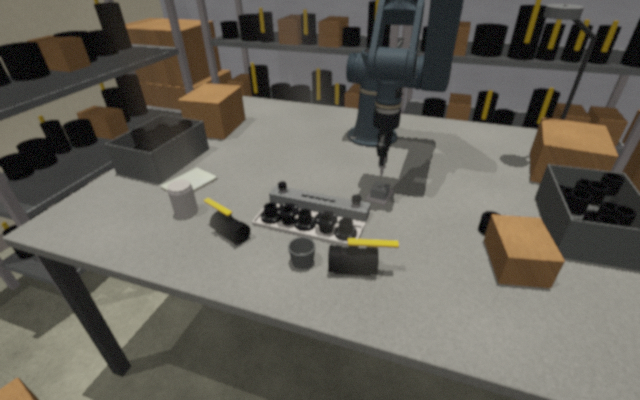

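carry_out(
  steps=[
    [-1.2,1.2,-1.5,0,0,0],
    [-2.7,2.6,0,0,0,0],
    [-2.7,2.6,0,0,0,0],
    [-2.7,2.6,0,0,0,0],
    [-2.7,2.6,0,0,0,0],
    [-1.2,1.25,0,0,0,0],
    [0,0,0,0,0,0],
    [0,0,0,0,0,0],
  ],
)

```text
time: 52.35
position: [556.6, -10.6, 128.0]
tcp_rot: [0.711, 0.703, -0.001, -0.001]
ft_force: [-0.7, 0.5, -1.3]
opening: 16.8
```

carry_out(
  steps=[
    [0,0,1,0,0,0],
    [0,0,1.5,0,0,0],
    [0,0,1,0,0,0],
    [0,0,0.5,0,0,0],
    [0,0,0,0,0,0],
    [0,0,0,0,0,0],
    [0,0,0,0,0,0],
    [0,0,0,0,0,0],
  ],
)

```text
time: 53.02
position: [557.6, -9.9, 90.1]
tcp_rot: [0.71, 0.704, 0.0, 0.001]
ft_force: [0.1, -0.4, -1.7]
opening: 16.8
```

Run:
```python
from h import *
d=shot("wrist","w31.png");crop(d,"w31a.png",240,160,400,280,5)
delta((557.4,-10,71),89.5)
s=shot("scene","s31.png");crop(s,"s31a.png",240,150,400,260,5)
```

```text
t 53.07 pos [557.6 -10.   90.2] yawx 89.45 tilt z [ 1.4e-03 -3.0e-04 -1.0e+00] F [ 0.4  0.5 -0.7] open 16.5
shift cm [-0.   -0.03  1.92]
turn z deg -0.053840189085178736
```

View pics/w31.png

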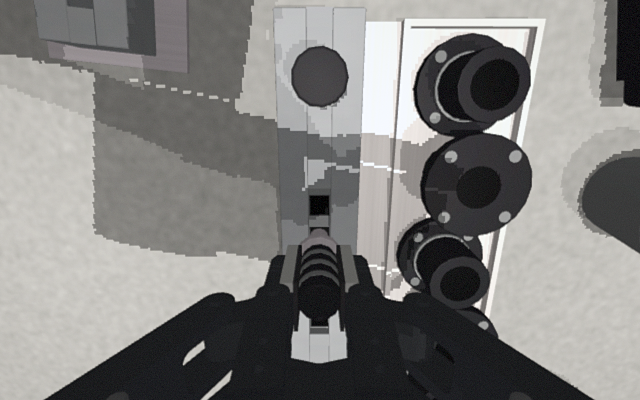

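View pics/s31a.png

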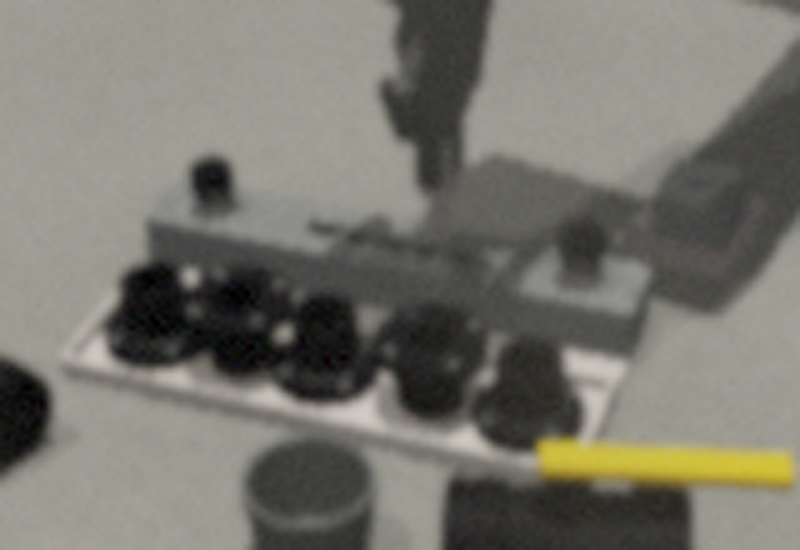

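carry_out(
  steps=[
    [0,0,0.5,0,0,0],
    [0,0,0.5,0,0,0],
    [0,0,0.4,0,0,0],
    [0,0,0.2,0,0,0],
    [0,0,0.1,0,0,0],
    [0,0,0.1,0,0,0],
    [0,0,0,0,0,0],
    [0,0,0,0,0,0],
  ],
)

```text
time: 53.78
position: [557.2, -10.0, 71.5]
tcp_rot: [0.711, 0.704, 0.0, 0.0]
ft_force: [0.3, 0.5, -1.8]
opening: 16.7
```

carry_out(
  steps=[
    [0,0,0.05,0,0,0],
    [0,0,0.05,0,0,0],
    [0,0,0.05,0,0,0],
    [0,0,0,0,0,0],
    [0,0,0,0,0,0],
    [0,0,0,0,0,0],
    [0,0,0,0,0,0],
    [0,0,0,0,0,0],
  ],
)

```text
time: 54.45
position: [557.4, -10.0, 70.7]
tcp_rot: [0.711, 0.704, 0.0, 0.0]
ft_force: [-1.0, -0.1, 5.1]
opening: 17.2
```

carry_out(
  steps=[
    [-0.15,0,0,0,0,0],
    [-0.15,0,0,0,0,0],
    [-0.2,0,0,0,0,0],
    [-0.2,0,0,0,0,0],
    [-0.2,0,0,0,0,0],
    [-0.2,0,0,0,0,0],
    [0,0,0,0,0,0],
    [0,0,0,0,0,0],
  ],
)

```text
time: 55.12
position: [557.5, -20.0, 70.7]
tcp_rot: [0.711, 0.703, 0.001, -0.0]
ft_force: [-0.9, 3.5, 5.9]
opening: 16.7
```

Run:
```python
from h import *
d=shot("wrist","w32.png");crop(d,"w32a.png",240,120,400,280,5)
delta((557.3,-21,70.5),89.5)
```

```text
t 55.17 pos [557.5 -20.1  70.7] yawx 89.38 tilt z [ 0.0013  0.0014 -1.    ] F [-0.8  2.6  4.7] open 16.1
shift cm [-0.09 -0.02  0.02]
turn z deg -0.12035788986901252
```

View pics/w32a.png

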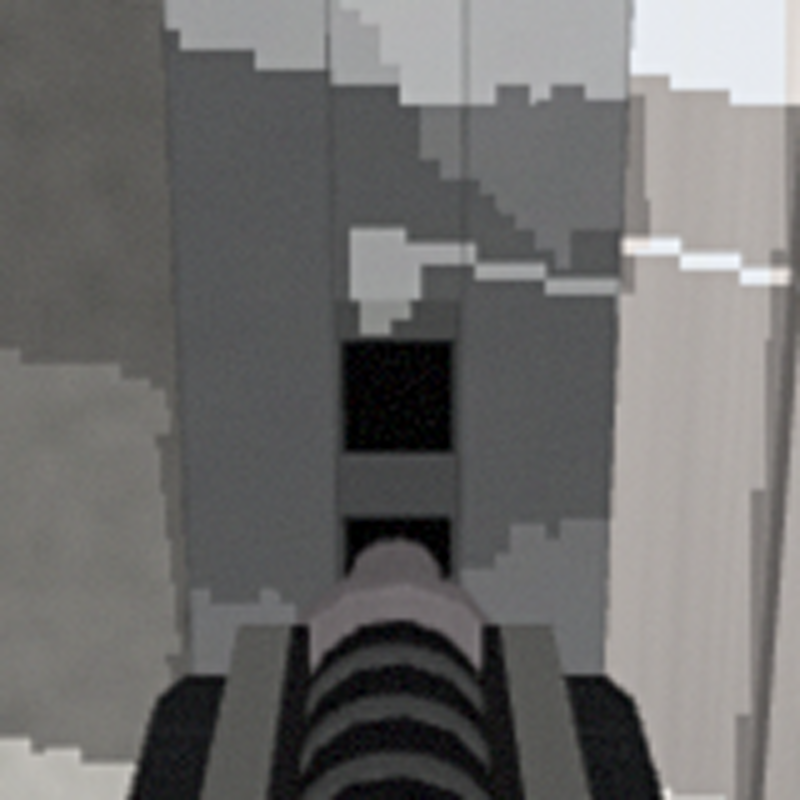

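Run:
```python
from h import *
d=shot("wrist")
for y in (342,397,452,518): print(y,ray(d,*cp(397,y,240,120,5),34).round(1))
delta(None)
```

```text
342 [558.1   7.6  34. ]
397 [558.1   0.9  34. ]
452 [558.   -5.9  34. ]
518 [557.9 -14.3  34. ]
t 55.22 pos [557.5 -20.1  70.7] yawx 89.39 tilt z [ 0.0013  0.0014 -1.    ] F [-0.6  3.2  5.5] open 16.8
```

carry_out(
  steps=[
    [-0.28,0,0,0,0,0],
    [-0.28,0,0,0,0,0],
    [-0.28,0,0,0,0,0],
    [-0.28,0,0,0,0,0],
    [-0.28,0,0,0,0,0],
    [-0.28,0,0,0,0,0],
    [-0.28,0,0,0,0,0],
    [-0.28,0,0,0,0,0],
  ],
)

```text
time: 55.88
position: [557.3, -42.1, 70.7]
tcp_rot: [0.711, 0.703, 0.001, -0.0]
ft_force: [-0.4, 5.0, 5.5]
opening: 17.0
```

carry_out(
  steps=[
    [0,0,0,0,0,0],
    [0,0,0,0,0,0],
    [0,0,0,0,0,0],
    [0,0,0,0,0,0],
    [0,0,0,0,0,0],
    [0,0,0,0,0,0],
    [0,0,0,0,0,0],
    [0,0,0,0,0,0],
  ],
)

```text
time: 56.55
position: [557.3, -42.6, 70.7]
tcp_rot: [0.711, 0.703, 0.001, 0.0]
ft_force: [0.2, 2.8, 5.1]
opening: 16.5
```

carry_out(
  steps=[
    [-0.28,0,0,0,0,0],
    [-0.28,0,0,0,0,0],
    [-0.28,0,0,0,0,0],
    [-0.28,0,0,0,0,0],
    [-0.28,0,0,0,0,0],
    [-0.28,0,0,0,0,0],
    [-0.28,0,0,0,0,0],
    [-0.24,0,0,0,0,0],
  ],
)

```text
time: 57.22
position: [556.5, -65.7, 69.7]
tcp_rot: [0.71, 0.704, -0.0, 0.0]
ft_force: [-0.5, -0.2, -1.0]
opening: 16.5
```

carry_out(
  steps=[
    [0,0,0,0,0,0],
    [0,0,0,0,0,0],
    [0,0,0,0,0,0],
    [0,0,0,0,0,0],
    [0,0,0,0,0,0],
    [0,0,0,0,0,0],
    [0,0,0,0,0,0],
    [0,0,0,0,0,0],
  ],
)

```text
time: 57.88
position: [556.7, -65.3, 70.0]
tcp_rot: [0.711, 0.704, -0.0, 0.0]
ft_force: [-0.6, -0.3, -1.5]
opening: 16.7
```

Force went back to −1.5 N and z dropped at y ≈ −65, so the socket is the fourth mark. I'll lower the pin gently.

carry_out(
  steps=[
    [0,0,0.1,0,0,0],
    [0,0,0.15,0,0,0],
    [0,0,0.15,0,0,0],
    [0,0,0.2,0,0,0],
    [0,0,0.2,0,0,0],
    [0,0,0,0,0,0],
    [0,0,0,0,0,0],
    [0,0,0,0,0,0],
  ],
)

```text
time: 58.55
position: [556.6, -65.4, 62.0]
tcp_rot: [0.711, 0.704, -0.0, -0.0]
ft_force: [1.2, 0.6, -1.6]
opening: 16.2
```

carry_out(
  steps=[
    [0,0,0.2,0,0,0],
    [0,0,0.2,0,0,0],
    [0,0,0.2,0,0,0],
    [0,0,0.2,0,0,0],
    [0,0,0.2,0,0,0],
    [0,0,0.1,0,0,0],
    [0,0,0,0,0,0],
    [0,0,0,0,0,0],
  ],
)

```text
time: 59.22
position: [556.6, -65.4, 50.9]
tcp_rot: [0.711, 0.704, -0.0, -0.0]
ft_force: [-0.0, 0.2, -1.4]
opening: 16.4
```

carry_out(
  steps=[
    [0,0,0.1,0,0,0],
    [0,0,0.08,0,0,0],
    [0,0,0.05,0,0,0],
    [0,0,0,0,0,0],
    [0,0,0,0,0,0],
    [0,0,0,0,0,0],
    [0,0,0,0,0,0],
    [0,0,0,0,0,0],
  ],
)

```text
time: 59.88
position: [556.7, -65.4, 48.9]
tcp_rot: [0.711, 0.704, 0.0, 0.0]
ft_force: [-0.6, 0.5, 1.7]
opening: 17.1
```

carry_out(
  steps=[
    [0,0,0,0,0,0],
    [0,0,0,0,0,0],
    [0,0,0,0,0,0],
    [0,0,0,0,0,0],
    [0,0,0,0,0,0],
    [0,0,0,0,0,0],
    [0,0,0,0,0,0],
    [0,0,0,0,0,0],
  ],
  claw=0.5,
)

```text
time: 60.55
position: [556.7, -65.4, 48.7]
tcp_rot: [0.711, 0.704, 0.0, 0.0]
ft_force: [0.2, 0.7, 0.7]
opening: 42.9
```

carry_out(
  steps=[
    [0,0,-0.5,0,0,0],
    [0,0,-1.5,0,0,0],
    [0,0,-3,0,0,0],
    [0,0,-3,0,0,0],
    [0,0,-1,0,0,0],
    [0,0,0,0,0,0],
    [0,0,0,0,0,0],
    [0,0,0,0,0,0],
  ],
)

```text
time: 61.22
position: [555.5, -65.1, 137.6]
tcp_rot: [0.711, 0.704, -0.001, -0.001]
ft_force: [-0.1, -0.3, -1.1]
opening: 42.8
```

Run:
```python
from h import *
d=shot("wrist","w33.png");np.save("w33.npy",np.array([d],dtype=object),allow_pickle=True)
t=shot("top","t33.png");crop(t,"t33a.png",240,160,440,300,4)
s=shot("scene","s33.png");crop(s,"s33a.png",240,150,400,260,5)
delta((555.9,-158.5,100),89.5)
```

```text
t 61.37 pos [555.6 -65.1 137.2] yawx 89.43 tilt z [-0.0032  0.001  -1.    ] F [ 0.7 -0.2 -1. ] open 42.5
shift cm [-9.35  0.14  3.71]
turn z deg -0.07078574829608897
```

View pics/w33.png

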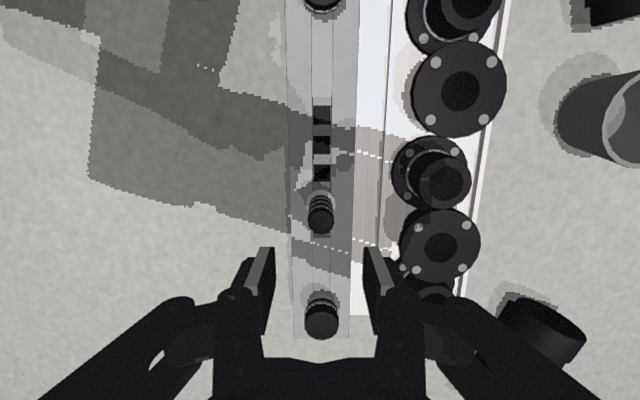

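View pics/s33a.png

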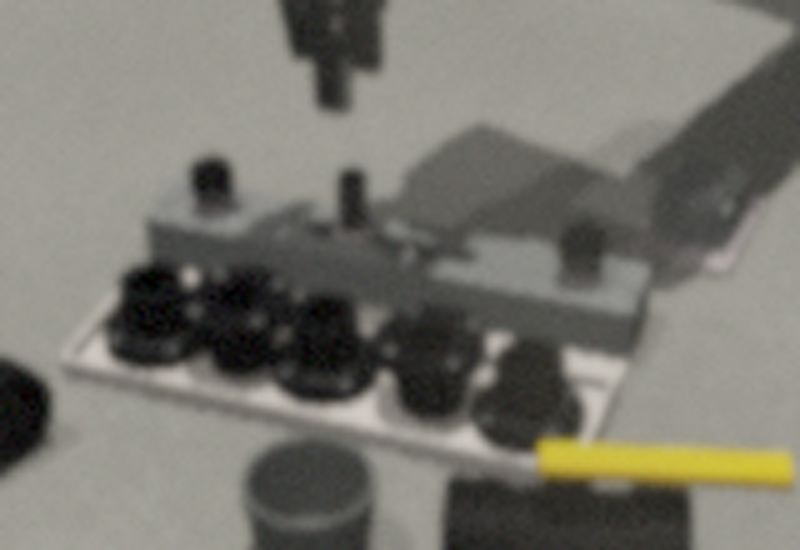

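View pics/t33a.png

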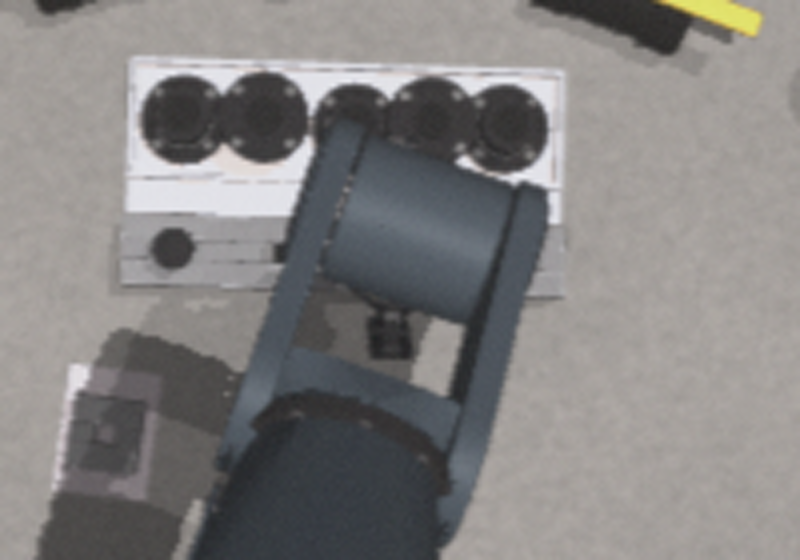

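Run:
```python
from h import *
d=np.load("w33.npy",allow_pickle=True)[0]
print("cap1",ray(d,321,322,72))
print("pin top",ray(d,320,219,83), proj(d,(556.7,-65.4,83)))
for n,(u,v,z) in dict(D1=(460,90,50),D2=(439,246,50),U2brim=(431,172,16),U1hub=(437,292,50)).items(): print(n,ray(d,u,v,z).round(1))
crop(d,"w33a.png",370,0,530,320,2)
```

```text
cap1 [ 556.46928008 -152.83372313   72.        ]
pin top [556.41330871 -63.38049406  83.        ] [320.45832864 221.85777505]
D1 [652.5  17.1  50. ]
D2 [650.2 -99.4  50. ]
U2brim [650.2 -47.2  16. ]
U1hub [ 652.8 -141.2   50. ]
```

carry_out(
  steps=[
    [-3.1,0.05,0,0,0,0],
    [-3.1,0,0,0,0,0],
    [-2.1,0,0,0,0,0],
    [-1,0,0,0,0,0],
    [0,0,1,0,0,0],
    [0,0,1,0,0,0],
    [0,0,0,0,0,0],
    [0,0,0,0,0,0],
  ],
  claw=0,
)

```text
time: 62.03
position: [554.9, -156.3, 117.1]
tcp_rot: [0.71, 0.704, -0.001, -0.002]
ft_force: [-0.8, 0.0, 0.7]
opening: -0.1
```

Run:
```python
from h import *
d=shot("wrist","w34.png");np.save("w34.npy",np.array([d],dtype=object),allow_pickle=True)
delta((555.9,-158.5,78),89.5)
t=shot("top","t34.png");crop(t,"t34a.png",240,160,440,300,4)
```

```text
t 62.08 pos [ 555.5 -156.7  117.8] yawx 89.52 tilt z [-0.0022  0.0014 -1.    ] F [ 0.4 -0.6  0.3] open -0.1
shift cm [-0.19  0.05  3.98]
turn z deg 0.02455144205825377
```

View pics/w34.png

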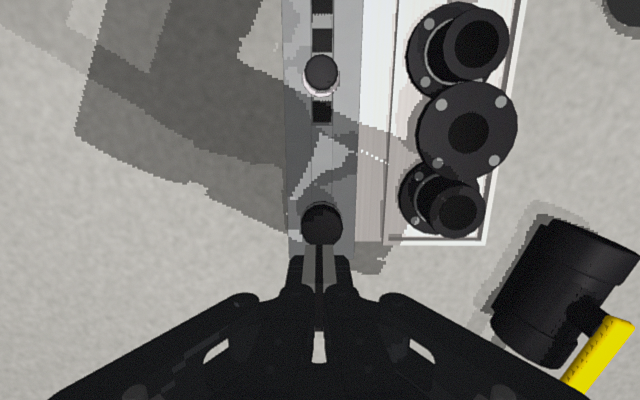

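View pics/t34a.png

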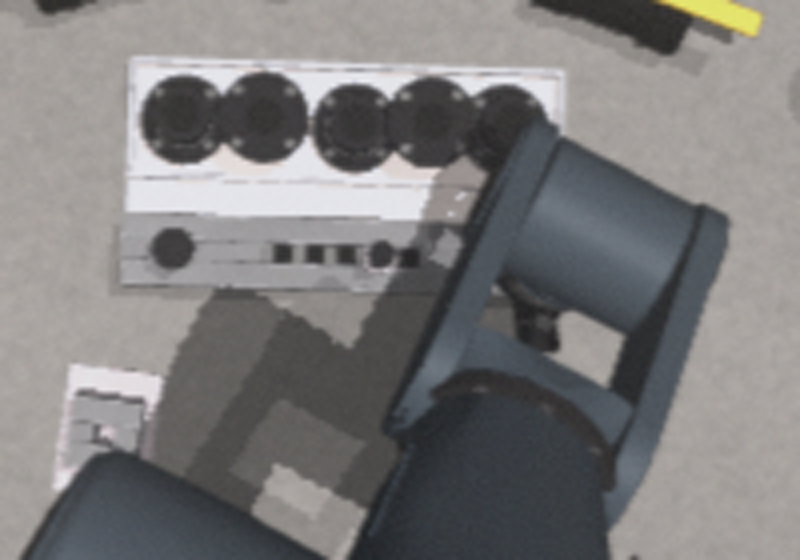

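carry_out(
  steps=[
    [0,0,0,0,0,0],
    [0,0,1,0,0,0],
    [0,0,1.5,0,0,0],
    [0,0,1,0,0,0],
    [0,0,0.3,0,0,0],
    [0,0,0.1,0,0,0],
    [0,0,0,0,0,0],
    [0,0,0,0,0,0],
  ],
)

```text
time: 62.8
position: [556.6, -158.5, 80.0]
tcp_rot: [0.711, 0.704, 0.0, 0.0]
ft_force: [0.7, 0.1, -0.1]
opening: -0.0
```

Run:
```python
from h import *
d=shot("wrist","w35.png")
delta((556,-157,60),89.5)
```

```text
t 62.85 pos [ 556.6 -158.6   80.2] yawx 89.44 tilt z [ 1.e-03 -5.e-04 -1.e+00] F [-0.  -0.4  0.9] open -0.0
shift cm [ 0.16 -0.07  2.02]
turn z deg -0.06330027116041492
```

View pics/w35.png

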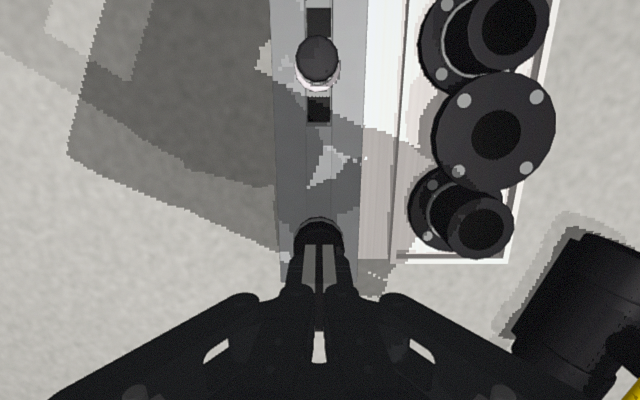

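carry_out(
  steps=[
    [0.15,0,0.4,0,0,0],
    [0,0,0.4,0,0,0],
    [0,0,0.3,0,0,0],
    [0,0,0.3,0,0,0],
    [0,0,0.3,0,0,0],
    [0,0,0.3,0,0,0],
    [0,0,0.1,0,0,0],
    [0,0,0,0,0,0],
  ],
)

```text
time: 63.52
position: [556.3, -156.8, 60.0]
tcp_rot: [0.711, 0.704, 0.0, 0.0]
ft_force: [-1.6, 1.0, 10.5]
opening: -0.2
```

carry_out(
  steps=[
    [0,0,0.05,0,0,0],
    [0,0,0.05,0,0,0],
    [0,0,0,0,0,0],
    [0,0,0,0,0,0],
    [0,0,0,0,0,0],
    [0,0,0,0,0,0],
    [0,0,0,0,0,0],
    [0,0,0,0,0,0],
  ],
)

```text
time: 64.18
position: [556.4, -156.8, 59.9]
tcp_rot: [0.711, 0.704, 0.0, 0.0]
ft_force: [-3.1, 2.3, 16.4]
opening: 0.1
```

carry_out(
  steps=[
    [0,0,-1,0,0,0],
    [0,0,-4,0,0,0],
    [0,0,-4,0,0,0],
    [1.3,3.2,-1,0,0,0],
    [1.3,3.2,-1,0,0,0],
    [1.3,3.2,0,0,0,0],
    [0,0,0,0,0,0],
    [0,0,0,0,0,0],
  ],
)

```text
time: 64.85
position: [653.7, -117.9, 167.5]
tcp_rot: [0.71, 0.704, 0.0, 0.0]
ft_force: [-0.8, 0.6, -0.1]
opening: -0.2
```

carry_out(
  steps=[
    [0,0,0,0,0,0],
    [0,0,0,0,0,0],
    [0,0,0,0,0,0],
    [0,0,0,0,0,0],
    [0,0,0,0,0,0],
    [0,0,0,0,0,0],
    [0,0,0,0,0,0],
    [0,0,0,0,0,0],
  ],
  claw=0.75,
)

```text
time: 65.52
position: [652.5, -119.0, 167.8]
tcp_rot: [0.711, 0.704, 0.0, 0.0]
ft_force: [-0.8, 0.4, -0.1]
opening: 63.9
```

Run:
```python
from h import *
d=shot("wrist","w36.png");np.save("w36.npy",np.array([d],dtype=object),allow_pickle=True)
delta((651,-47,21),89.5)
t=shot("top","t36.png");crop(t,"t36a.png",260,160,400,240,5)
```

```text
t 65.57 pos [ 652.6 -118.9  167.8] yawx 89.43 tilt z [ 1.e-04 -0.e+00 -1.e+00] F [-0.6 -0.2  0.3] open 64.1
shift cm [ 7.19 -0.24 14.68]
turn z deg -0.07033001250226789
```

View pics/w36.png

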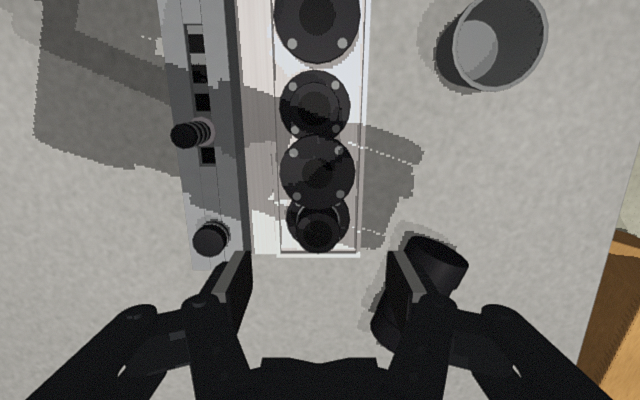

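View pics/t36a.png

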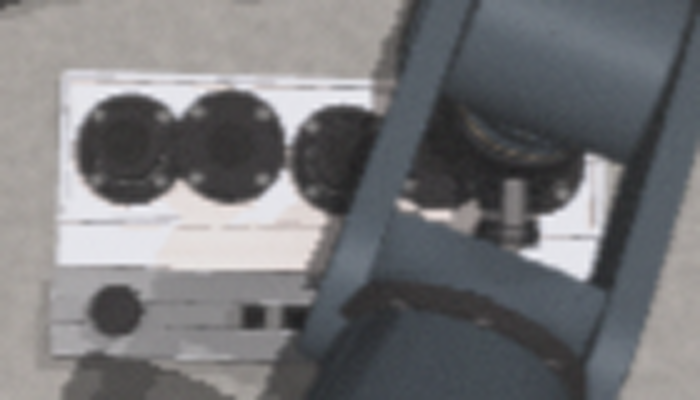

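Run:
```python
from h import *
d=np.load("w36.npy",allow_pickle=True)[0]
crop(d,"w36a.png",250,0,390,270,3)
for n,(u,v,z) in dict(U2=(315.5,107.5,16),D2=(318.2,173.3,50),D1b=(317.5,43,50)).items(): print(n,ray(d,u,v,z).round(1))
print(proj(d,(556.7,-65.4,83)))
```

```text
U2 [650.4 -48.7  16. ]
D2 [ 652.4 -100.6   50. ]
D1b [652.9  -2.1  50. ]
[181.35065136 135.66662892]
```

View pics/w36a.png

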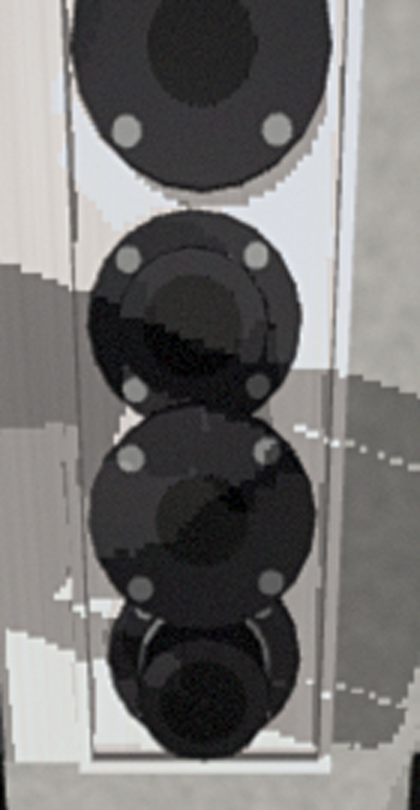

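carry_out(
  steps=[
    [3.5,-0.15,0,0,0,0],
    [3.5,-0.12,0,0,0,0],
    [0,0,2,0,0,0],
    [0,0,3,0,0,0],
    [0,0,3,0,0,0],
    [0,0,1,0,0,0],
    [0,0,0,0,0,0],
    [0,0,0,0,0,0],
  ],
  claw=0.75,
)

```text
time: 66.28
position: [650.8, -48.9, 77.8]
tcp_rot: [0.711, 0.704, -0.0, -0.0]
ft_force: [0.2, 0.2, -0.1]
opening: 64.0
```

carry_out(
  steps=[
    [0,0,0,0,0,0],
    [0,0,0,0,0,0],
    [0,0,0,0,0,0],
    [0,0,0,0,0,0],
    [0,0,0,0,0,0],
    [0,0,0,0,0,0],
    [0,0,0,0,0,0],
    [0,0,0,0,0,0],
  ],
)

```text
time: 66.95
position: [650.6, -48.8, 77.8]
tcp_rot: [0.711, 0.704, -0.0, 0.0]
ft_force: [-0.1, -0.2, 0.1]
opening: 64.2
```

Run:
```python
from h import *
d=shot("wrist","w37.png")
delta((650.4,-48.7,22),89.5)
```

```text
t 67.0 pos [650.6 -48.8  77.7] yawx 89.44 tilt z [-1.e-04  0.e+00 -1.e+00] F [ 0.2  0.3 -0.2] open 63.7
shift cm [ 0.01 -0.02  5.57]
turn z deg -0.0630822053784641
```

View pics/w37.png

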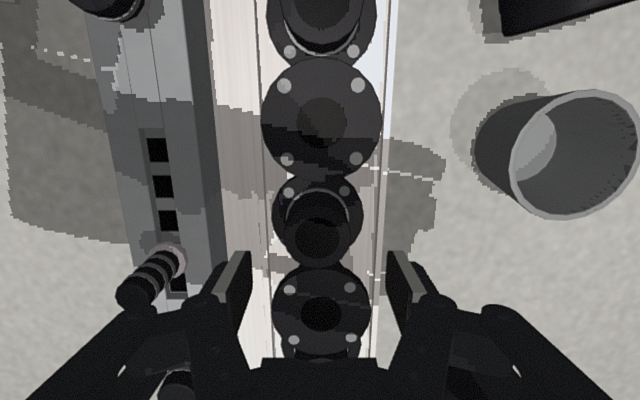

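carry_out(
  steps=[
    [0,0,1.2,0,0,0],
    [0,0,1.4,0,0,0],
    [0,0,1.4,0,0,0],
    [0,0,0.9,0,0,0],
    [0,0,0.5,0,0,0],
    [0,0,0.15,0,0,0],
    [0,0,0,0,0,0],
    [0,0,0,0,0,0],
  ],
)

```text
time: 67.67
position: [650.9, -48.9, 22.3]
tcp_rot: [0.711, 0.704, 0.0, 0.0]
ft_force: [0.5, 0.6, -0.2]
opening: 63.9
```

carry_out(
  steps=[
    [0,0,0,0,0,0],
    [0,0,0,0,0,0],
    [0,0,0,0,0,0],
    [0,0,0,0,0,0],
    [0,0,0,0,0,0],
    [0,0,0,0,0,0],
    [0,0,0,0,0,0],
    [0,0,0,0,0,0],
  ],
  claw=0,
  force=30,
)

```text
time: 68.33
position: [650.9, -48.9, 23.1]
tcp_rot: [0.711, 0.704, 0.0, 0.0]
ft_force: [-1.1, 0.2, 5.9]
opening: 39.5
```

Run:
```python
from h import *
d=shot("wrist","w38.png")
delta((652,-41.8,22),89.5)
```

```text
t 68.38 pos [650.9 -48.9  23.2] yawx 89.44 tilt z [ 8.e-04 -3.e-04 -1.e+00] F [-0.4  0.3  6.2] open 38.9
shift cm [0.71 0.11 0.12]
turn z deg -0.056378061544535285
```

View pics/w38.png

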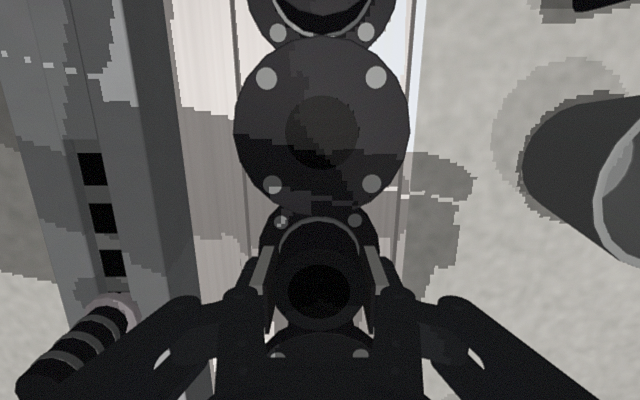

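carry_out(
  steps=[
    [0,0,-0.05,0,0,0],
    [0.15,0.03,0,0,0,0],
    [0.15,0.03,0,0,0,0],
    [0.15,0.03,0,0,0,0],
    [0.15,0.02,0,0,0,0],
    [0,0,0,0,0,0],
    [0,0,0,0,0,0],
    [0,0,0,0,0,0],
  ],
)

```text
time: 69.05
position: [652.7, -43.1, 23.2]
tcp_rot: [0.711, 0.704, 0.0, 0.001]
ft_force: [-0.1, -4.9, 5.9]
opening: 38.8
```

carry_out(
  steps=[
    [0,0,0,0,0,0],
    [0,0,0,0,0,0],
    [0,0,0,0,0,0],
    [0,0,0,0,0,0],
    [0,0,0,0,0,0],
    [0,0,0,0,0,0],
    [0,0,0,0,0,0],
    [0,0,0,0,0,0],
  ],
)

```text
time: 69.72
position: [652.7, -43.1, 23.2]
tcp_rot: [0.711, 0.704, 0.0, 0.001]
ft_force: [-0.0, -3.7, 4.6]
opening: 39.0
```

Run:
```python
from h import *
d=shot("wrist","w39.png")
delta((652,-42.9,22),89.5)
```

```text
t 69.77 pos [652.7 -43.1  23.2] yawx 89.44 tilt z [ 1.9e-03 -6.0e-04 -1.0e+00] F [ 0.7 -4.1  4.8] open 39.0
shift cm [ 0.02 -0.07  0.12]
turn z deg -0.05704599354353945
```

View pics/w39.png

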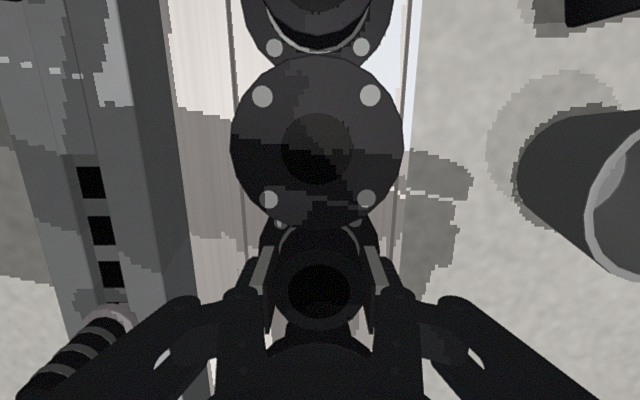

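carry_out(
  steps=[
    [0,0,0,0,0,0],
    [0,0,0,0,0,0],
    [0,0,0,0,0,0],
    [0,0,0,0,0,0],
    [0,0,0,0,0,0],
    [0,0,-0.5,0,0,0],
    [0,0,-2,0,0,0],
    [0,0,-4,0,0,0],
  ],
  claw=0.65,
)

```text
time: 70.43
position: [647.9, -41.9, 83.7]
tcp_rot: [0.711, 0.704, -0.003, -0.005]
ft_force: [0.5, -0.2, -0.8]
opening: 55.3
```

carry_out(
  steps=[
    [-1,0,-4,0,0,0],
    [-3,0,-2,0,0,0],
    [-3,0,-2,0,0,0],
    [-1,0,-1,0,0,0],
    [0,0,0,0,0,0],
    [0,0,0,0,0,0],
    [0,0,0,0,0,0],
    [0,0,0,0,0,0],
  ],
)

```text
time: 71.1
position: [649.7, -120.8, 175.8]
tcp_rot: [0.71, 0.704, -0.001, -0.002]
ft_force: [-0.1, 0.6, -0.1]
opening: 55.3
```

carry_out(
  steps=[
    [0,0,0,0,0,0],
    [0,0,0,0,0,0],
    [0,0,0,0,0,0],
    [0,0,0,0,0,0],
    [0,0,0,0,0,0],
    [0,0,0,0,0,0],
    [0,0,0,0,0,0],
    [0,0,0,0,0,0],
  ],
  claw=0,
)

```text
time: 71.77
position: [651.0, -122.9, 177.8]
tcp_rot: [0.711, 0.704, 0.0, 0.0]
ft_force: [0.5, -0.0, -0.6]
opening: -0.3
```

Run:
```python
from h import *
d=shot("wrist","w40.png");np.save("w40.npy",np.array([d],dtype=object),allow_pickle=True)
crop(d,"w40a.png",250,0,390,270,3)
delta(None)
```

```text
t 71.82 pos [ 651.  -122.9  177.8] yawx 89.43 tilt z [ 1.e-04 -1.e-04 -1.e+00] F [0.7 0.8 0.1] open -0.1
```

View pics/w40.png

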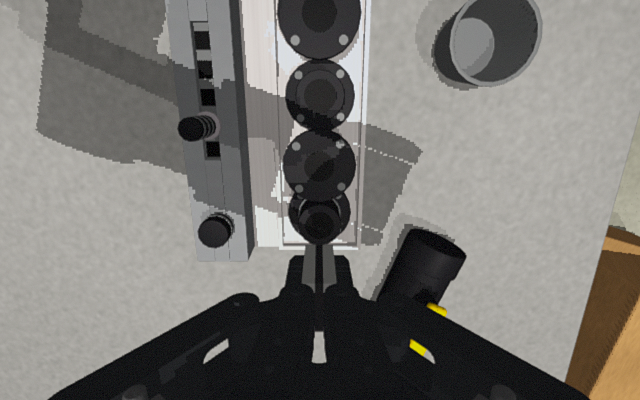

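View pics/w40a.png

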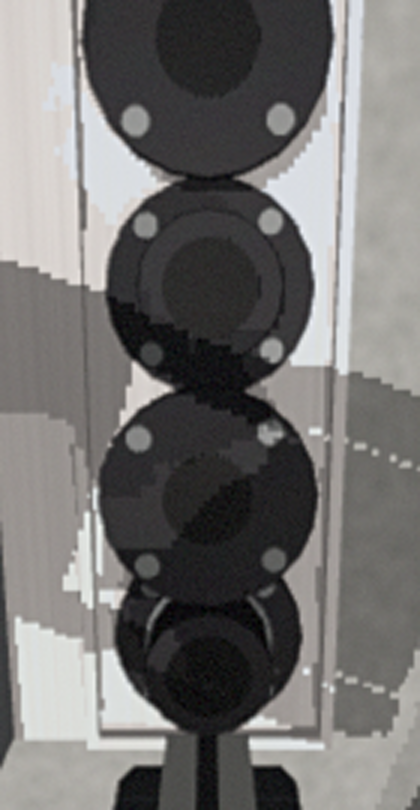

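Run:
```python
from h import *
d=np.load("w40.npy",allow_pickle=True)[0]
P=lambda x,y,z:ray(d,*cp(x,y,250,0,3),z)
U2=P(209.8,287.3,16);D2=P(207.8,499,50);e=P(207,180,50);b=P(208,120,50)
print("U2",U2.round(1),"D2",D2.round(1),"D1 edge",e.round(1),"D1 from edge",e[1]+32,"D1 lower bolts",b.round(1))
# bolt circle half offset from D2
print("D2 half bolt",(P(205,435.5,50)-P(210,563,50))[1]/2)
# U1 hub top centre z50
print("U1 hub",P(208,675,50).round(1), "tray -y wall z14",P(210,735,14).round(1),"brim U1 left/right",P(115,632,16).round(1),P(301,632,16).round(1))
```

```text
U2 [652.6 -42.4  16. ] D2 [ 651.5 -100.4   50. ] D1 edge [652.1 -16.3  50. ] D1 from edge 15.698088557322755 D1 lower bolts [652.4  -2.2  50. ]
D2 half bolt 18.518299761600815
U1 hub [ 651.1 -154.5   50. ] tray -y wall z14 [ 651.4 -191.4   14. ] brim U1 left/right [ 619.8 -152.2   16. ] [ 682.4 -152.8   16. ]
```

carry_out(
  steps=[
    [3.6,-1.7,0,0,0,0],
    [3.6,-1.7,0,0,0,0],
    [3.6,-1.7,0,0,0,0],
    [3.6,-1.7,0,0,0,0],
    [3.6,-1.7,0,0,0,0],
    [2.05,-1,1,0,0,0],
    [0,0,3,0,0,0],
    [0,0,3,0,0,0],
  ],
)

```text
time: 72.48
position: [558.7, 80.5, 108.9]
tcp_rot: [0.709, 0.705, 0.002, 0.002]
ft_force: [0.8, -0.9, -1.4]
opening: 0.2
```

carry_out(
  steps=[
    [0,0,1.5,0,0,0],
    [0,0,0,0,0,0],
    [0,0,0,0,0,0],
    [0,0,0,0,0,0],
    [0,0,0,0,0,0],
    [0,0,0,0,0,0],
    [0,0,0,0,0,0],
    [0,0,0,0,0,0],
  ],
)

```text
time: 73.15
position: [558.4, 78.5, 93.5]
tcp_rot: [0.711, 0.704, 0.001, 0.001]
ft_force: [0.1, -0.8, -0.3]
opening: -0.3
```

Run:
```python
from h import *
d=shot("wrist","w41.png")
delta((558,78.5,78),89.5)
s=shot("scene","s41.png");crop(s,"s41a.png",240,150,400,260,5)
```

```text
t 73.2 pos [558.3  78.5  93.3] yawx 89.43 tilt z [ 0.0011 -0.     -1.    ] F [ 0.8 -0.4 -0.1] open -0.1
shift cm [-0.01 -0.03  1.53]
turn z deg -0.07320587373021681
```

View pics/w41.png

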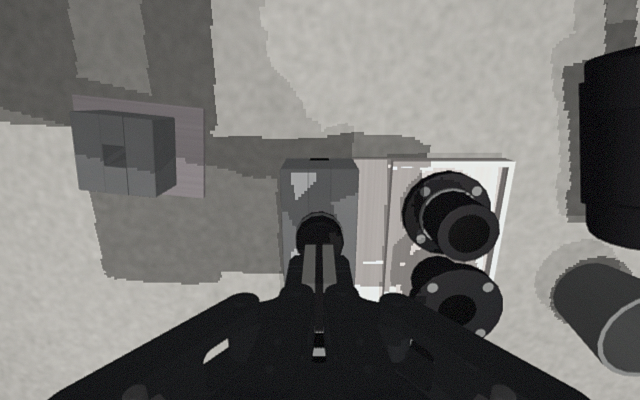

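View pics/s41a.png

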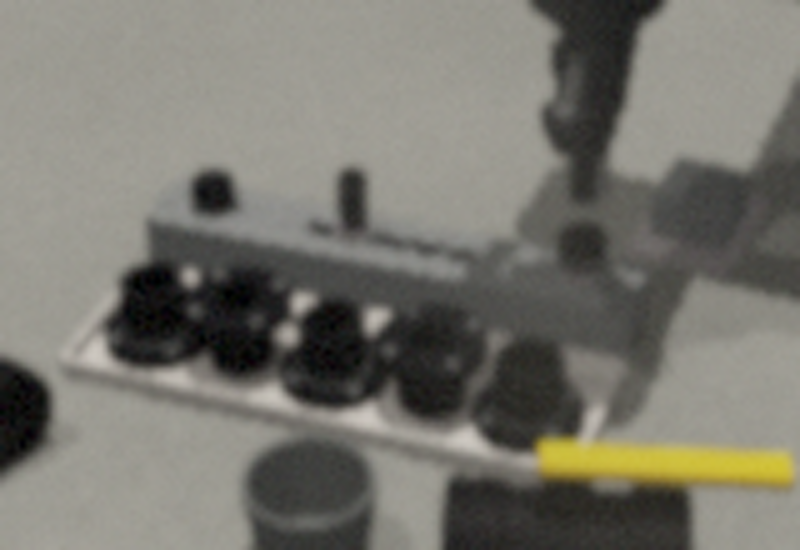

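carry_out(
  steps=[
    [0,0,0.8,0,0,0],
    [0,0,0.7,0,0,0],
    [0,0,0.4,0,0,0],
    [0,0,0.4,0,0,0],
    [0,0,0.4,0,0,0],
    [0,0,0.3,0,0,0],
    [0,0,0.3,0,0,0],
    [0,0,0.1,0,0,0],
  ],
)

```text
time: 73.92
position: [557.3, 78.7, 59.9]
tcp_rot: [0.71, 0.704, -0.001, -0.001]
ft_force: [-4.9, -0.1, 21.8]
opening: -0.2
```

carry_out(
  steps=[
    [0,0,0.1,0,0,0],
    [0,0,0,0,0,0],
    [0,0,0,0,0,0],
    [0,0,0,0,0,0],
    [0,0,0,0,0,0],
    [0,0,0,0,0,0],
    [0,0,0,0,0,0],
    [0,0,0,0,0,0],
  ],
)

```text
time: 74.58
position: [557.3, 78.7, 59.9]
tcp_rot: [0.71, 0.704, -0.0, -0.0]
ft_force: [-5.2, -0.5, 18.8]
opening: -0.1
```

The cap stops at 59.9 mm under about 20 N, so it is fully down. I'll retreat and make the final checks.

carry_out(
  steps=[
    [0,0,-0.5,0,0,0],
    [0,0,-2,0,0,0],
    [0,0,-4,0,0,0],
    [0,0,-4,0,0,0],
    [0,-4,0,0,0,0],
    [2,-3,0,0,0,0],
    [2,-3,0,0,0,0],
    [4,0,0,0,0,0],
  ],
)

```text
time: 75.25
position: [449.4, 157.7, 161.4]
tcp_rot: [0.712, 0.702, -0.006, -0.004]
ft_force: [0.3, -0.7, 0.1]
opening: -0.2
```

carry_out(
  steps=[
    [4,0,0,0,0,0],
    [4,0,0,0,0,0],
    [4,0,0,0,0,0],
    [4,0,0,0,0,0],
    [0,0,0,0,0,0],
    [0,0,0,0,0,0],
    [0,0,0,0,0,0],
    [0,0,0,0,0,0],
  ],
)

```text
time: 75.92
position: [460.0, 318.3, 162.2]
tcp_rot: [0.711, 0.703, -0.001, -0.0]
ft_force: [-0.5, -0.6, 0.9]
opening: 0.3
```

Run:
```python
from h import *
delta(None)
t=shot("top","t42.png");crop(t,"t42a.png",260,160,400,250,5);np.save("t42.npy",np.array([t],dtype=object),allow_pickle=True)
s=shot("scene","s42.png");crop(s,"s42a.png",240,150,400,260,5)
```

```text
t 75.92 pos [460.  318.3 162.2] yawx 89.37 tilt z [-0.0015 -0.001  -1.    ] F [-0.5 -0.6  0.9] open 0.3
```

View pics/t42.png

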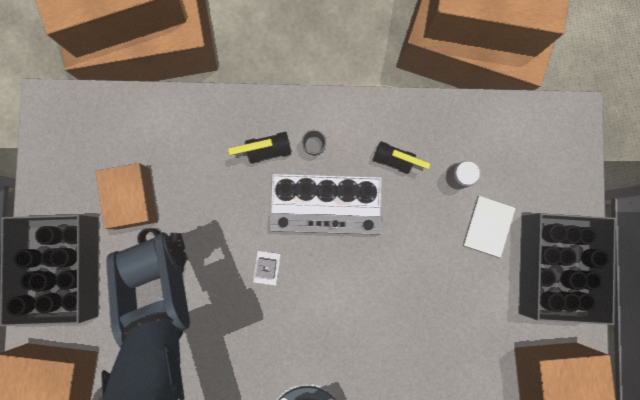

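View pics/t42a.png

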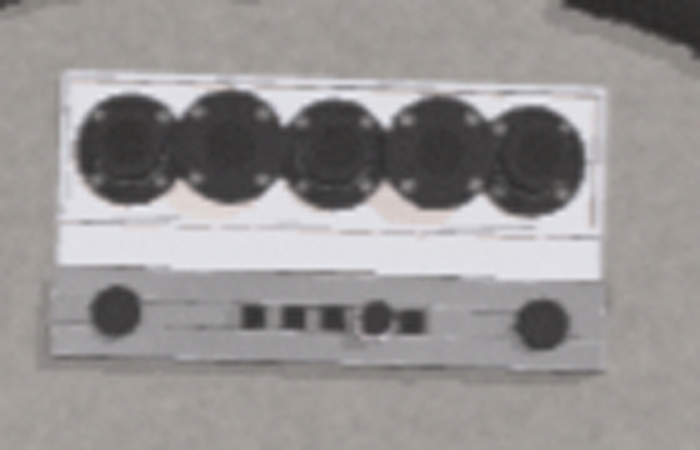

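View pics/s42a.png

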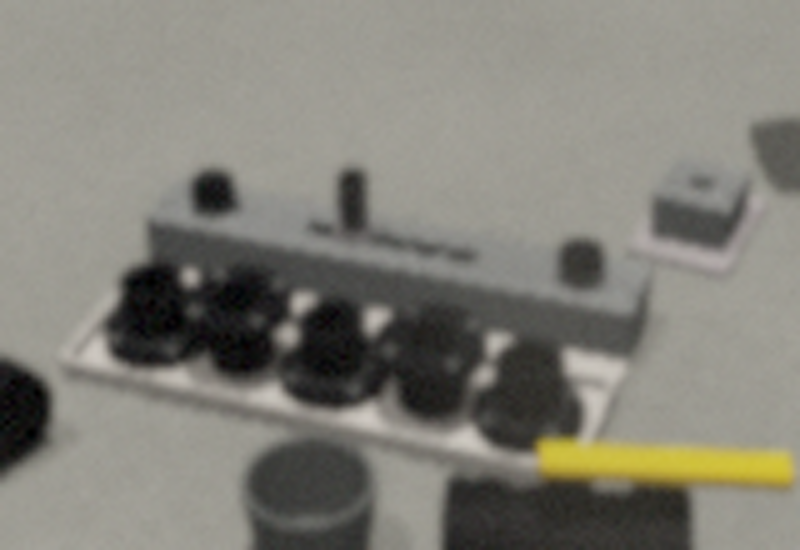

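Run:
```python
from h import *
t=np.load("t42.npy",allow_pickle=True)[0]
q=[(130,149,16),(230,147,50),(333,154,16),(438,153,50),(531,160,16)]
p=[ray(t,*cp(x,y,260,160,5),z) for x,y,z in q]
print(np.round(p,1)); print([np.linalg.norm((p[i]-p[i+1])[:2]).round(1) for i in range(4)], np.linalg.norm((p[1]-p[3])[:2]).round(1))
print("pin",ray(t,*cp(377,317,260,160,5),83).round(1))
```

```text
[[ 651.9   72.8   16. ]
 [ 650.7   15.6   50. ]
 [ 651.5  -42.7   16. ]
 [ 649.8 -100.    50. ]
 [ 650.5 -155.6   16. ]]
[np.float64(57.2), np.float64(58.3), np.float64(57.4), np.float64(55.5)] 115.6
pin [556.8 -66.1  83. ]
```

carry_out(
  steps=[
    [0,0,-2,0,0,0],
    [0,0,-2,0,0,0],
    [0,0,0,0,0,0],
    [0,0,0,0,0,0],
    [0,0,0,0,0,0],
    [0,0,0,0,0,0],
    [0,0,0,0,0,0],
    [0,0,0,0,0,0],
  ],
)

```text
time: 76.68
position: [459.9, 319.3, 201.9]
tcp_rot: [0.711, 0.704, -0.001, -0.0]
ft_force: [0.4, -0.4, 0.4]
opening: 0.0
```

Run:
```python
from h import *
t=shot("top","t43.png");crop(t,"t43a.png",260,160,400,250,5)
a=np.load("t42.npy",allow_pickle=True)[0]["frame"][160:250,260:400].astype(int)
print(np.abs(t["frame"][160:250,260:400].astype(int)-a).max(2).mean())
print(order.job_done())
```

```text
1.8895238095238096
the job is handed in; nothing more can be done
None
```

I handed the job in at about 77 s. All five flange adapters are packed, the lock pin is home in its socket, and both snap caps are down.

- **Adapters:** The last top view measures 57.2, 58.3, 57.4 and 55.5 mm between neighbours. The two hub-down ones are 115.6 mm apart, and all five lie within about 3 mm of the tray's centre line. The middle hub-up adapter was knocked toward the −y end after I had packed it, while the robot was on the pin steps. That opened the gap to about 64 mm, so I gripped it again and slid it back.
- **Pin:** I slid it from y ≈ −10 towards −y over the marks. It stayed on the strip at the marks near −21 and −43, then dropped in at y ≈ −65. The tool stopped about 22 mm lower, with light upward force as the collar met the rail. It looks upright in the pictures.
- **Caps:** Both stopped at about 60 mm, pressed with 16 to 22 N. They look lower in the scene picture.
- **Disagreements:** The wrist camera placed the caps a few mm further along y than the top view did (up to about 5 mm). This made no difference to the presses.
- **Bystanders:** They look unmoved by eye in the last top view, except the coupling, which the arm partly hid; I did not measure them.

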